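# Stock the tool pot on the banding wheel and pass it round

### The job

Stand the dark-handled brush, the red mop brush and the yellow pencil in the terracotta pot on the slate wheel, brush hair and pencil point upwards, lowering each one gently until it stands on the bottom of the pot (never let it fall in or jam it down). When all three are in, turn the slate a quarter turn anticlockwise (seen from above) by its wooden post, smoothly, until it clicks into its next stop, and let go, leaving the other things on the table alone.

Things in the scene. Friction and masses are not known exactly. Their poses are not given: they have to be found in the camera images.
- brush_dark: Round paint brush with a dark brown handle, 179 mm long over all, lying flat on the table. Origin: centre of its underside as it lies; its own +y axis points to the butt end, -y to the hair. Solid part: a straight bar 8 mm wide (x), 10 mm high (z), from y = 77 mm (butt) to y = -78 mm; beyond that nothing to grip. 10 to 25 g
- brush_mop: Mop brush with a dark red handle and a fat pale hair head, 159 mm long over all, lying flat on the table. Origin: centre of its underside as it lies; its own +y axis points to the butt end, -y to the hair. Solid part: a straight bar 10 mm wide (x), 12 mm high (z), from y = 68 mm (butt) to y = -69 mm; beyond that nothing to grip. 10 to 25 g
- pencil: Yellow pencil, 155 mm long over all, lying flat on the table. Origin: centre of its underside as it lies; its own +y axis points to the butt end, -y to the point. Solid part: a straight bar 8 mm wide (x), 7 mm high (z), from y = 78 mm (butt) to y = -58 mm; beyond that nothing to grip. 10 to 25 g
- pot_mouth (a point): Centre of the terracotta tool pot's open mouth, in the plane of its rim, 135 mm above the table, on the wheel's axis. The pot is fixed upright on the slate: 91 mm wide at the rim, 86 mm below, wall 4.5 mm, inside 76 mm wide. Its inner floor, a stiff cork disc, is set at a different height each time, 61 to 87 mm below the rim, and is not told: feel for it
- wheel (a joint): Angle of the slate wheel about its vertical axis, rad, growing anticlockwise seen from above. It starts at rest in a click stop at 0; the next is at 1.571; end stops at -0.3 and 1.87. Leaving or entering a click takes about 2 to 4 N at the post, turning between them under 1 N; within 0.08 rad of a stop it pulls itself in
- post_top (a point): Top centre of the upright wooden post that turns the wheel: 16 mm diameter, 50 mm tall, its top 86 mm above the table, on a steel arm at the slate's edge, 145 mm from the axis (through pot_mouth). The slate is a dark disc 216 mm across, its top 40 mm above the table. The post starts on the near (robot) side and swings to the right
- paint_red: Red paint bottle with white cap, 33 mm wide, 69 mm tall, loose bystander; origin under its centre
- paint_teal: Teal paint bottle with white cap, 33 mm wide, 69 mm tall, loose bystander; origin under its centre
- eraser: Eraser in a blue sleeve, 21x40x13 mm, loose bystander lying near the wheel; origin under its centre
- brush_dark_butt (a point): Middle of the butt end of the dark brush (end of its solid part), 77 mm from its origin along +y, 5 mm above the underside: the end that goes down
- brush_dark_tip (a point): Middle of the other end of the solid part of the dark brush, 78 mm from its origin along -y: the end that stays up
- brush_mop_butt (a point): Middle of the butt end of the mop brush (end of its solid part), 68 mm from its origin along +y, 6 mm above the underside: the end that goes down
- brush_mop_tip (a point): Middle of the other end of the solid part of the mop brush, 69 mm from its origin along -y: the end that stays up
- pencil_butt (a point): Middle of the butt end of the pencil (end of its solid part), 78 mm from its origin along +y, 3.5 mm above the underside: the end that goes down
- pencil_tip (a point): Middle of the other end of the solid part of the pencil, 58 mm from its origin along -y: the end that stays up
- pot: The terracotta pot itself; origin at the centre of its underside, 95 mm below pot_mouth

How it is judged (in metres and radians):
On the way:
1. all three tools stand in the pot, released and at rest, before the wheel is turned (horizontal distance between each of brush_dark_butt, brush_mop_butt, pencil_butt and pot_mouth below 0.042 m and z of each of brush_dark_butt, brush_mop_butt, pencil_butt in the frame of pot_mouth below -0.052 m and z of each of brush_dark_tip, brush_mop_tip, pencil_tip in the frame of pot_mouth above 0.004 m and linear speed of each of brush_dark, brush_mop, pencil below 0.03 m/s and contact force between the fingers and brush_dark below 0.05 N and contact force between the fingers and brush_mop below 0.05 N and contact force between the fingers and pencil below 0.05 N and value of joint wheel below 0.2 rad), for 0.2 s.
At the end, for the whole second after the job is handed in: Dark brush, mop brush and pencil stand in the pot, butt ends inside and at least 52 mm below the rim, tips above it, released and at rest; the wheel rests in its stop at a quarter turn (1.571 rad, within 0.06) (horizontal distance between each of brush_dark_butt, brush_mop_butt, pencil_butt and pot_mouth below 0.042 m and z of each of brush_dark_butt, brush_mop_butt, pencil_butt in the frame of pot_mouth below -0.052 m and z of each of brush_dark_tip, brush_mop_tip, pencil_tip in the frame of pot_mouth above 0.004 m and linear speed of each of brush_dark, brush_mop, pencil below 0.03 m/s and contact force between the fingers and brush_dark below 0.05 N and contact force between the fingers and brush_mop below 0.05 N and contact force between the fingers and pencil below 0.05 N and value of joint wheel between 1.511 and 1.631 rad and velocity of joint wheel below 0.05 rad/s); the robot touches nothing.
It fails at once if a tool is let go before it stands and falls in the pot (faster than 0.35 m/s) ((horizontal distance between brush_dark_butt and pot_mouth below 0.045 m and z of brush_dark_butt in the frame of pot_mouth below 0 m and contact force between the fingers and brush_dark below 0.05 N and linear speed of brush_dark above 0.35 m/s) or (horizontal distance between brush_mop_butt and pot_mouth below 0.045 m and z of brush_mop_butt in the frame of pot_mouth below 0 m and contact force between the fingers and brush_mop below 0.05 N and linear speed of brush_mop above 0.35 m/s) or (horizontal distance between pencil_butt and pot_mouth below 0.045 m and z of pencil_butt in the frame of pot_mouth below 0 m and contact force between the fingers and pencil below 0.05 N and linear speed of pencil above 0.35 m/s)).
It fails at once if a tool is jammed against the pot with more than 15 N (contact force between any of brush_dark, brush_mop, pencil and pot above 15 N).
It fails at once if the wheel is spun or flung (faster than 3 rad/s) (velocity of joint wheel above 3 rad/s).
It fails at once if a bystander (red or teal paint bottle, eraser) is moved by more than 20 mm (distance of any of paint_red, paint_teal, eraser from where it was at the start of the episode above 0.02 m).
It also fails if it takes over 72 s, if anything falls off the work surface, if the arm or the gripper's body presses on something with over 40 N, if the wrist force passes 120 N, or if a joint passes its speed limit or range.

### The arm

A 6-joint arm with a two-finger parallel gripper is mounted at the origin on a cart in front of the work surface, level with it; the furniture and walls round the work are solid. World frame = base frame: x ahead of the robot, y to its left, z up, the work surface at z = 0. Lengths are in m, angles in degrees, forces in N, time in s.
With the tool pointing down it reaches from about 0.375 to 0.9 m from the base axis. Payload 3.1 kg.
Tool frame: the origin (TCP) lies midway between the tips of the shut fingers; the grasp point (between the pads) lies 19 mm behind it (bot.hold_point_z is the distance from the TCP to the grasp point, in m); z points along the fingers, y is the line along which they close (so a half turn about z gives the same grasp; the last joint's range is limited). The gripper opens to 87 mm and grips with 3 to 60 N. Pads are 19 mm wide; open, the fingers measure 117 mm over their backs; the gripper's body (75 mm by 190 mm) begins 51 mm behind the grasp point.
Start: joints at [-86.087, 30.224, 82.088, -0, 67.689, -10.227], TCP at [0.153, -0.606, 0.187] pointing down, gripper open.
Joint ranges: [-176.69, 176.69], [-43.24, 126.21], [12.49, 139.97], [-82, 262], [0, 151.66], [-163.58, 163.58]. Speed limits (degrees/s): [159.86, 159.86, 180, 180, 180, 180].

### API

Orientations are given as a 3x3 rotation matrix whose columns are the frame's x, y, z axes.
In Python, from rig import read_state, optics, order, bot gives the robot as it stands.
- The arm moves only by the tool drive_tool, never from a script. Its argument "steps" is a list of rows, each a list of 7 numbers: the finger opening in mm, from 0 to 87, then the shift along the tool's x, y, z normalised to -1 to 1, where 1 is 0.12 m, then the turn, a rotation vector about the tool's x, y, z normalised to -1 to 1, where 1 is 1.5 rad. In form: [[jaw, tx, ty, tz, ax, ay, az], ...]. A call has 1 to 8 rows; each row is the pose to reach, as a shift and turn from the pose commanded when the call began, along the tool's axes at that moment; what a row does not reach only later rows make up. A row lasts 1/10 s, in which the tool goes at most 50 mm and 8.59 degrees, less where a joint would pass 70% of its speed; a pose out of reach is approached as far as the arm can. A call with a number of a shift or a turn outside -1 to 1 is refused whole. A call with a gripper value outside its range is refused whole. The fingers move at their own pace and stop on an object; the grip force is fixed at half the most. Time passes only in rows, so rows that repeat a pose let the fingers close. It gives the time, the measured TCP pose, the force, the opening and the grip force at its end, in the units of the state.
- read_state(): the state, without advancing time (a new reading comes with each control period).
- optics.capture(name): name is "scene" or "top" or "wrist"; returns a dict with "color" (480x640x3 uint8, blue, green, red), "range_z" (480x640 float32, m along the optical axis (not along the pixel's ray), 0 where there is no reading), "fx", "fy", "cx", "cy" (pixels), "rvec" (rotation vector, rad) and "tvec" (3), from world to camera coordinates, as OpenCV has them. Camera axes: x right, y down, z forward; pixel columns grow to the right and rows downward; lengths in m; the calibration is good to about 2 mm. A picture is of the moment at which its call begins.
- order.hand_in(): hands the job in; it is judged then, once.
The state is a dict: "time_s": time; "joint_positions": joint angles; "qvel": joint speeds; "tau": joint torques, N m; "position": TCP position; "tcp_rot": TCP orientation; "force": force on the tool from outside, world axes, zero at the start; "moment": the same for the moment, N m; "opening": opening from 0.0 (shut) to 1.0 (fully open); "grasp_force": force on a finger pad.
Only numpy, scipy, OpenCV 4.12 (cv2) and the standard library are available. Lean on these libraries where they do the work, as an engineer would, in place of code of your own. Each camera call takes 0.05 s, during which the arm holds its last target. There are 200 camera calls.

## Working session

There is one attempt and no reset: what is moved stays moved. The work goes in short steps, Python scripts to look and compute and a tool call to move; the robot and the scene stay as the last step left them, time stands still between calls to the robot, and variables do not carry over. Pictures are saved under pics/ and viewed, at most 10 in all, crops included, and the job is handed in when it is done.

Besides the shell and the picture viewer there is one more tool, called after "Emit:" by a JSON object that holds its "fn" and its "kwargs", one argument or row to a line. drive_tool: Moves the arm, as the interface text tells. Scaled input: -1 to 1 covers 0.12 m each way for a shift and 1.5 rad each way for a turn. Its arguments: {"type":"object","properties":{"steps":{"type":"array"}},"required":["steps"]}

```bash
mkdir -p pics; ls; cat > h.py <<'E'
import numpy as np, cv2
from rig import read_state, optics, order, bot
def cap(n):
    c=optics.capture(n); c['R']=cv2.Rodrigues(np.array(c['rvec'],float))[0]; c['t']=np.array(c['tvec'],float).ravel(); return c
def ray(c,uv):
    uv=np.atleast_2d(uv).astype(float)
    d=np.c_[(uv[:,0]-c['cx'])/c['fx'],(uv[:,1]-c['cy'])/c['fy'],np.ones(len(uv))]@c['R']
    return -c['R'].T@c['t'], d
def plane(c,uv,z):
    o,d=ray(c,uv); return o+d*((z-o[2])/d[:,2])[:,None]
def cloud(c):
    v,u=np.mgrid[0:480,0:640]; z=c['range_z']
    p=np.stack([(u-c['cx'])/c['fx']*z,(v-c['cy'])/c['fy']*z,z],-1)
    return (p-c['t'])@c['R']
def proj(c,P):
    q=np.atleast_2d(P)@c['R'].T+c['t']; return np.c_[q[:,0]/q[:,2]*c['fx']+c['cx'],q[:,1]/q[:,2]*c['fy']+c['cy']]
E
python3 - <<'E'
from h import *
for n in ('top','scene'):
    c=cap(n); cv2.imwrite(f'pics/{n}0.png',c['color']); np.savez(f'{n}0.npz',**c)
    print(n,c['fx'],c['cx'],c['cy'],-c['R'].T@c['t'])
s=read_state(); print(s); print(bot.hold_point_z,[a for a in dir(bot) if a[0]!='_'])
E
```

```text
pics
top 443.17283333237725 310.97691694304945 244.1202155193181 [0.42354225 0.03918432 1.04253678]
scene 504.31438442600404 323.9066957640928 238.14710819374358 [-0.1776365   0.47413482  0.9378031 ]
{'time_s': 0.1, 'joint_positions': array([-8.60879850e+01,  3.02728390e+01,  8.21508875e+01,  5.57501487e-04,
        6.76910533e+01, -1.02314852e+01]), 'qvel': array([ 0.02132643, -0.0652671 , -0.06053819,  0.01513128, -0.12010764,
        0.05515127]), 'tau': array([-3.71576725e-04, -4.40984201e+01, -1.77150983e+01,  6.35891128e-02,
        5.34098223e-02, -3.52409643e-05]), 'position': array([ 0.15265463, -0.60529388,  0.18656793]), 'tcp_rot': array([[ 9.69687706e-01,  2.44347573e-01, -1.27692137e-04],
       [ 2.44347334e-01, -9.69685714e-01,  1.99923102e-03],
       [ 3.64686006e-04, -1.96983097e-03, -9.99997993e-01]]), 'force': array([ 0.4429913 , -0.49140096, -0.12358625]), 'moment': array([-0.08864775,  0.02659175,  0.02175242]), 'grasp_force': 0.0, 'opening': 0.9986110162618477}
0.0187 ['PlanningError', 'hold_point_z']
```

View pics/top0.png

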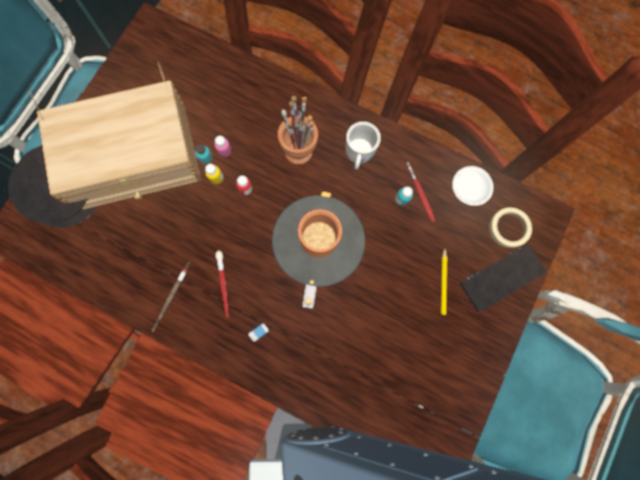

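View pics/scene0.png

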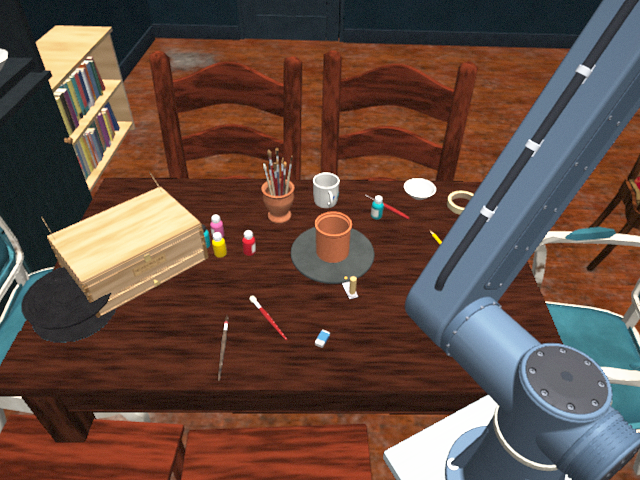

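The top view shows the wheel at about (320,240), post (311,290), dark brush from hair (188,265) to butt (153,330), and mop from hair (219,255) to butt (227,316). The pencil runs from its point (445,250) to its butt (444,314), and the eraser is at (259,332). The scene view agrees, but the arm partly hides the pencil there.

```bash
python3 - <<'E'
from h import *
T=dict(np.load('top0.npz'));S=dict(np.load('scene0.npz'))
def obj(c,mask,box):
    m=np.zeros_like(mask); x0,y0,x1,y1=box; m[y0:y1,x0:x1]=mask[y0:y1,x0:x1]
    n,l,st,_=cv2.connectedComponentsWithStats(m.astype(np.uint8),connectivity=8)
    k=1+np.argmax(st[1:,4]); v,u=np.where(l==k); return np.c_[u,v]
def ends(uv):
    m=uv.mean(0); w=np.linalg.svd(uv-m,full_matrices=False)[2][0]; 
    if w[1]<0:w=-w
    t=(uv-m)@w; return m,m+w*t.min(),m+w*t.max(),len(uv)
for n,c,boxes in (('top',T,dict(dark=(140,255,200,340),mop=(210,265,235,325),pencil=(435,240,455,320))),('scene',S,dict(dark=(205,310,240,385),mop=(240,290,300,345)))):
    hsv=cv2.cvtColor(c['color'],cv2.COLOR_BGR2HSV).astype(int); H,s,V=hsv[...,0],hsv[...,1],hsv[...,2]
    bgr=c['color'].astype(int)
    masks=dict(mop=((H<8)|(H>170))&(s>150)&(V>100),pencil=(H>20)&(H<35)&(s>150)&(V>120))
    masks['dark']=(s<110)&(V>60)
    for k,b in boxes.items():
        uv=obj(c,masks[k],b); m,a,e,N=ends(uv)
        z=.005; P=plane(c,[a,e,m],z); print(n,k,N,a.round(1),e.round(1),P[:,:2].round(4).tolist(),'len',np.linalg.norm(P[1]-P[0]).round(4))
        C=cloud(c)[uv[:,1],uv[:,0]]; print('  depth z',np.nanmedian(C[:,2]))
    # pot rim, post
    C=cloud(c); 
    rim=(abs(C[...,2]-.133)<.006)&(c['range_z']>0)&(np.hypot(C[...,0]-.45,C[...,1]-.02)<.3)
    print('rimpts',rim.sum(), C[rim].mean(0))
    orange=(H>3)&(H<16)&(s>120)&(V>110)&rim
    p=C[orange]; print(' orange', len(p)); 
    if len(p)>5:
        A=np.c_[2*p[:,:2],np.ones(len(p))]; q=np.linalg.lstsq(A,(p[:,:2]**2).sum(1),rcond=None)[0]; print(' fit',q[:2],np.sqrt(q[2]+q[0]**2+q[1]**2))
    tan=(abs(C[...,2]-.084)<.006)&(H>10)&(H<30)&(s>60)&(V>110)
    print(' post',tan.sum(),np.median(C[tan],0) if tan.any() else '', C[tan][:10].round(3).tolist())
T['color'];x=cv2.resize(T['color'][240:350,130:350],None,fx=3.6,fy=3.6,interpolation=cv2.INTER_CUBIC); cv2.imwrite('pics/crop1.png',x)
E
```

```text
top dark 325 [184.  270.5] [152. 331.] [[0.5715, 0.3199], [0.4327, 0.3866], [0.5115, 0.3488]] len 0.154
  depth z 0.005600528653757897
top mop 299 [220.7 270.6] [227.3 318.1] [[0.5703, 0.2341], [0.4599, 0.2158], [0.5189, 0.2256]] len 0.1119
  depth z 0.004263424292139455
top pencil 356 [444.3 256.9] [443.2 315. ] [[0.5984, -0.2968], [0.4617, -0.2846], [0.5314, -0.2908]] len 0.1372
  depth z 0.00344498683455785
rimpts 345 [0.63816562 0.00514    0.13276941]
 orange 335
 fit [0.63487117 0.00573019] 0.04264273924011625
 post 525 [0.77341798 0.33730048 0.08405763] [[0.987, 0.337, 0.089], [0.985, 0.338, 0.089], [0.982, 0.338, 0.088], [0.981, 0.338, 0.086], [0.984, 0.337, 0.081], [0.977, 0.337, 0.088], [0.98, 0.337, 0.083], [0.974, 0.337, 0.089], [0.973, 0.336, 0.083], [0.966, 0.334, 0.09]]
scene dark 228 [225.7 322.8] [218.4 380. ] [[0.5713, 0.3202], [0.4355, 0.3854], [0.507, 0.3511]] len 0.1506
  depth z 0.008003957295940754
scene mop 166 [260.1 307.9] [286.3 339.7] [[0.5759, 0.2325], [0.4632, 0.2159], [0.5265, 0.2252]] len 0.1139
  depth z 0.008542826158726344
rimpts 289 [0.63706674 0.00497326 0.13267744]
 orange 288
 fit [0.63522913 0.00622799] 0.04283882370396369
 post 590 [0.757966   0.43872789 0.08408061] [[0.904, 0.059, 0.088], [0.875, 0.016, 0.088], [0.887, 0.02, 0.079], [0.876, 0.016, 0.084], [0.88, 0.066, 0.089], [0.878, 0.058, 0.087], [0.879, 0.069, 0.087], [0.878, 0.067, 0.086], [0.876, 0.071, 0.086], [0.855, 0.035, 0.088]]
```

View pics/crop1.png

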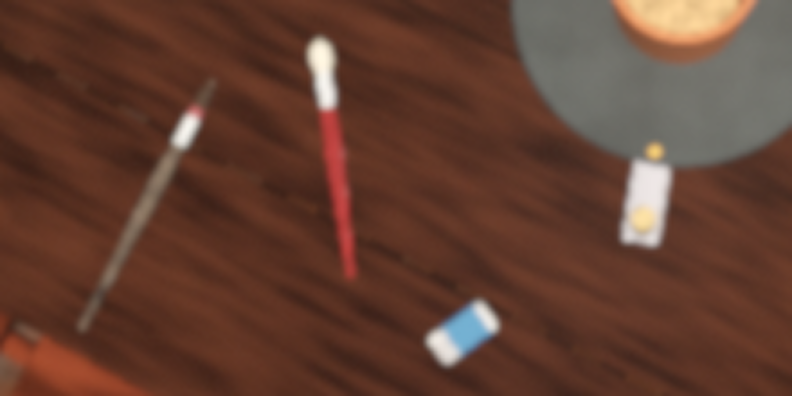

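Crop: the dark brush butt is at crop (82,329), the mop butt at (350,277), the post top at (643,217) and the eraser at (463,332). They're consistent with the masks. Next I'll get the post and the pot floor depth, and write a move planner.

```bash
cat >> h.py <<'E'
from scipy.spatial.transform import Rotation as Ro
def Rt(az,tilt=0):
    # tool down with x toward azimuth az, then tilted about tool y (deg)
    a=np.radians(az); x=np.array([np.cos(a),np.sin(a),0]); z=np.array([0,0,-1.]); R=np.c_[x,np.cross(z,x),z]
    return R@Ro.from_euler('y',tilt,degrees=True).as_matrix()
def plan(p1,R1,p0=None,R0=None):
    s=read_state(); p0=s['position'] if p0 is None else np.array(p0); R0=s['tcp_rot'] if R0 is None else R0
    p1=np.array(p1); w=Ro.from_matrix(R0.T@R1).as_rotvec()
    n=1
    while True:
        q=p0; R=R0; out=[]
        for i in range(n):
            d=R.T@(p1-p0)/n/.12; t=w/n/1.5; rows=max(np.linalg.norm(p1-p0)/n/.05,np.linalg.norm(w)/n/np.radians(8.59))
            out.append((np.r_[d,t].round(3).tolist(),round(rows,1))); R=R@Ro.from_rotvec(w/n).as_matrix()
        if all(max(map(abs,o[0]))<=1 and o[1]<=7.5 for o in out): break
        n+=1
    for o in out: print(*o)
E
python3 - <<'E'
from h import *
T=dict(np.load('top0.npz'));S=dict(np.load('scene0.npz'))
C=cloud(T); r=np.hypot(C[...,0]-.635,C[...,1]-.006)
m=(r<.03)&(C[...,2]<.12); print('floor',m.sum(),np.percentile(C[...,2][m],[10,50,90]))
print('post', plane(T,[[308.6,300.3]],.086), 'eraser',plane(T,[[258.6,332.2]],.013))
d=np.array([.135-.0])
m=(abs(C[...,2]-.086)<.01)&(abs(C[...,0]-.49)<.05)&(abs(C[...,1]-.0)<.06); print(m.sum(),C[m].mean(0) if m.any() else '')
C=cloud(S); m=(abs(C[...,2]-.084)<.008)&(abs(C[...,0]-.49)<.05)&(abs(C[...,1]-.0)<.06); print(m.sum(),C[m].mean(0) if m.any() else '')
plan([.573,-.2946,.08],Rt(-5.1))
E
```

```text
floor 500 [0.05525618 0.05752533 0.05987428]
post [[0.49293602 0.02884658 0.086     ]] eraser [[0.42721548 0.14253364 0.013     ]]
43 [0.49247705 0.03017254 0.08425964]
41 [0.49205972 0.03175965 0.08353138]
[0.806, -0.331, 0.179, -0.0, -0.0, 0.045] 2.1
[0.782, -0.384, 0.178, -0.0, -0.0, 0.045] 2.1
[0.754, -0.436, 0.178, -0.0, -0.0, 0.045] 2.1
[0.723, -0.485, 0.178, -0.0, -0.0, 0.045] 2.1
[0.689, -0.533, 0.178, -0.0, -0.0, 0.045] 2.1
```

Emit:
{"fn": "drive_tool", "kwargs": {
  "steps": [
    [50, 0.806, -0.331, 0.15, 0, 0, 0.045],
    [50, 0.806, -0.331, 0.15, 0, 0, 0.045],
    [50, 0.806, -0.331, 0.15, 0, 0, 0.045]
  ]
}}

```text
time_s: 0.4
position: [0.2399, -0.5382, 0.1676]
tcp_rot: [[0.983, 0.182, 0.0], [0.182, -0.983, 0.007], [0.002, -0.007, -1.0]]
force: [-1.0, 0.8, 0.8]
opening: 0.808
grasp_force: 0.0
```

Emit:
{"fn": "drive_tool", "kwargs": {
  "steps": [
    [50, 0.782, -0.384, 0.15, 0, 0, 0.045],
    [50, 0.782, -0.384, 0.15, 0, 0, 0.045],
    [50, 0.782, -0.384, 0.15, 0, 0, 0.045]
  ]
}}

```text
time_s: 0.7
position: [0.3236, -0.4771, 0.1501]
tcp_rot: [[0.993, 0.116, -0.001], [0.116, -0.993, 0.005], [0.0, -0.005, -1.0]]
force: [-0.5, -0.0, -0.0]
opening: 0.6
grasp_force: 0.0
```

Emit:
{"fn": "drive_tool", "kwargs": {
  "steps": [
    [50, 0.754, -0.436, 0.15, 0, 0, 0.045],
    [50, 0.754, -0.436, 0.15, 0, 0, 0.045],
    [50, 0.754, -0.436, 0.15, 0, 0, 0.045]
  ]
}}

```text
time_s: 1.0
position: [0.4074, -0.4162, 0.1323]
tcp_rot: [[0.999, 0.049, -0.001], [0.049, -0.999, 0.003], [-0.0, -0.003, -1.0]]
force: [-0.9, -0.4, -0.8]
opening: 0.575
grasp_force: 0.0
```

Emit:
{"fn": "drive_tool", "kwargs": {
  "steps": [
    [50, 0.723, -0.485, 0.15, 0, 0, 0.045],
    [50, 0.723, -0.485, 0.15, 0, 0, 0.045],
    [50, 0.723, -0.485, 0.15, 0, 0, 0.045]
  ]
}}

```text
time_s: 1.3
position: [0.4916, -0.3552, 0.1145]
tcp_rot: [[1.0, -0.019, 0.0], [-0.019, -1.0, 0.001], [0.0, -0.001, -1.0]]
force: [0.1, 1.0, -0.1]
opening: 0.574
grasp_force: 0.0
```

Emit:
{"fn": "drive_tool", "kwargs": {
  "steps": [
    [50, 0.689, -0.533, 0.15, 0, 0, 0.045],
    [50, 0.689, -0.533, 0.15, 0, 0, 0.045],
    [50, 0.689, -0.533, 0.15, 0, 0, 0.045],
    [50, 0.689, -0.533, 0.15, 0, 0, 0.045]
  ]
}}

```text
time_s: 1.7
position: [0.5733, -0.2959, 0.097]
tcp_rot: [[0.996, -0.088, -0.001], [-0.088, -0.996, -0.0], [-0.001, 0.001, -1.0]]
force: [-1.0, -0.3, 0.1]
opening: 0.576
grasp_force: 0.0
```

```bash
python3 - <<'E'
from h import *
s=read_state(); print(s['time_s'],s['position'],s['joint_positions'].round(1))
c=cap('wrist'); cv2.imwrite('pics/w1.png',c['color'])
hsv=cv2.cvtColor(c['color'],cv2.COLOR_BGR2HSV).astype(int); H,S,V=hsv[...,0],hsv[...,1],hsv[...,2]
m=(H>20)&(H<35)&(S>150)&(V>120); v,u=np.where(m); P=plane(c,np.c_[u,v],.004)
k=np.hypot(P[:,0]-.53,P[:,1]+.29)<.1; P=P[k]; mm=P.mean(0); w=np.linalg.svd((P-mm)[:,:2],full_matrices=False)[2][0]; w*=np.sign(w[0]); t=(P-mm)[:,:2]@w
print(len(P),mm,w,np.degrees(np.arctan2(w[1],w[0])),mm[:2]+w*t.min(),mm[:2]+w*t.max(), t.max()-t.min(), 'depth z', np.median(cloud(c)[v[k],u[k]],0))
plan([.573,-.2946,.004],Rt(-5.1))
E
```

```text
1.7 [ 0.57334165 -0.29587986  0.09696636] [-37.2  37.8  83.5  -0.1  58.7  57.9]
271 [ 0.54333756 -0.29205991  0.004     ] [ 0.99509688 -0.09890499] -5.676118579799064 [ 0.46459394 -0.2842334 ] [ 0.59964171 -0.29765611] 0.13571318652581882 depth z [ 0.55026853 -0.29248991  0.00384965]
[0.004, -0.019, 0.777, 0.0, 0.001, -0.001] 1.9
```

Emit:
{"fn": "drive_tool", "kwargs": {
  "steps": [
    [50, 0, -0.01, 0.4, 0, 0, 0.005],
    [50, 0, -0.01, 0.7, 0, 0, 0.005],
    [50, 0, -0.01, 0.77, 0, 0, 0.005],
    [50, 0, -0.01, 0.77, 0, 0, 0.005]
  ]
}}

```text
time_s: 2.15
position: [0.5713, -0.2955, 0.0041]
tcp_rot: [[0.995, -0.1, -0.003], [-0.1, -0.995, 0.002], [-0.003, -0.001, -1.0]]
force: [0.8, 0.2, 0.3]
opening: 0.573
grasp_force: 0.0
```

Emit:
{"fn": "drive_tool", "kwargs": {
  "steps": [
    [0, 0, 0, 0, 0, 0, 0],
    [0, 0, 0, 0, 0, 0, 0],
    [0, 0, 0, 0, 0, 0, 0],
    [0, 0, 0, 0, 0, 0, 0],
    [0, 0, 0, 0, 0, 0, 0]
  ]
}}

```text
time_s: 2.65
position: [0.5737, -0.2946, 0.0058]
tcp_rot: [[0.995, -0.098, 0.001], [-0.098, -0.995, -0.001], [0.001, 0.001, -1.0]]
force: [0.8, 0.7, -0.3]
opening: 0.207
grasp_force: 0.0
```

Emit:
{"fn": "drive_tool", "kwargs": {
  "steps": [
    [0, 0, 0, 0, 0, 0, 0],
    [0, 0, 0, 0, 0, 0, 0],
    [0, 0, 0, 0, 0, 0, 0],
    [0, 0, 0, 0, 0, 0, 0]
  ]
}}

```text
time_s: 3.05
position: [0.5733, -0.2945, 0.0049]
tcp_rot: [[0.995, -0.098, -0.0], [-0.098, -0.995, 0.0], [-0.0, -0.0, -1.0]]
force: [0.8, -0.6, -0.7]
opening: 0.004
grasp_force: 0.0
```

Emit:
{"fn": "drive_tool", "kwargs": {
  "steps": [
    [0, 0, 0, -0.3, 0, 0, 0],
    [0, 0, 0, -0.7, 0, 0, 0],
    [0, 0, 0, -1.0, 0, 0, 0],
    [0, 0, 0, -1.0, 0, 0, 0]
  ]
}}

```text
time_s: 3.45
position: [0.5772, -0.2972, 0.1314]
tcp_rot: [[0.995, -0.098, 0.01], [-0.098, -0.995, -0.008], [0.011, 0.007, -1.0]]
force: [-0.4, -0.0, 0.7]
opening: 0.006
grasp_force: 0.0
```

```bash
python3 - <<'E'
from h import *
s=read_state(); print(s['time_s'],s['position'],s['joint_positions'].round(1),s['opening']*87,s['grasp_force'])
print('yaw in place');plan([.62,-.2,.27],Rt(75))
print('tilt');plan([.62,-.15,.30],Rt(75,72),[.62,-.2,.27],Rt(75))
E
```

```text
3.45 [ 0.57724102 -0.29722539  0.13138669] [-37.1  35.4  82.1   0.   61.8  58.5] 0.5459411344997251 0.0
yaw in place
[0.144, -0.417, -0.579, 0.004, -0.001, -0.469] 4.7
[0.38, -0.229, -0.577, 0.004, -0.001, -0.469] 4.7
tilt
[0.201, -0.054, -0.125, 0.0, 0.419, 0.0] 4.2
[0.236, -0.054, 0.017, 0.0, 0.419, 0.0] 4.2
```

```bash
cat > pen.py <<'E'
from h import *
c=cap('wrist')
hsv=cv2.cvtColor(c['color'],cv2.COLOR_BGR2HSV).astype(int); H,S,V=hsv[...,0],hsv[...,1],hsv[...,2]
m=(H>20)&(H<35)&(S>150)&(V>120); v,u=np.where(m); P=plane(c,np.c_[u,v],.004)
k=np.hypot(P[:,0]-.53,P[:,1]+.29)<.12; P=P[k]; mm=P.mean(0); w=np.linalg.svd((P-mm)[:,:2],full_matrices=False)[2][0]; w*=np.sign(w[0]); t=(P-mm)[:,:2]@w
print(len(P),mm,w,np.degrees(np.arctan2(w[1],w[0])),mm[:2]+w*t.min(),mm[:2]+w*t.max(), t.max()-t.min(), 'depth z', np.median(cloud(c)[v[k],u[k]],0))
E
python3 - <<'E'
exec(open('pen.py').read()); cv2.imwrite('pics/w2.png',c['color']); s=read_state();print(s['position'])
print(proj(c,[s['position']]))
E
```

```text
349 [ 0.53923505 -0.28923725  0.004     ] [ 0.97284536 -0.23145604] -13.382810057684699 [ 0.4206269 -0.2610184] [ 0.59903547 -0.30346476] 0.18338841714082788 depth z [ 0.57890293 -0.2954105   0.00572239]
[ 0.57535517 -0.29596284  0.12847728]
[[313.5524619  267.73995895]]
```

View pics/w2.png

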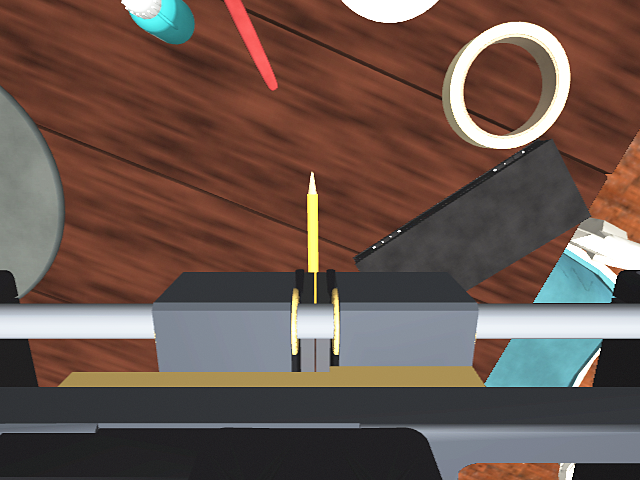

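The wrist view shows the pencil still on the table, straight below the shut fingers at about (313,230). The fingertips, about 5 mm up, closed over the top of it, so I'll go lower.

Emit:
{"fn": "drive_tool", "kwargs": {
  "steps": [
    [50, 0, 0, 0.2, 0, 0, 0],
    [50, 0, 0, 0.4, 0, 0, 0],
    [50, 0, 0, 0.5, 0, 0, 0],
    [50, 0, 0, 0.5, 0, 0, 0],
    [50, 0, 0, 0.5, 0, 0, 0],
    [50, 0, 0, 0.5, 0, 0, 0]
  ]
}}

```text
time_s: 4.1
position: [0.5741, -0.295, 0.0658]
tcp_rot: [[0.995, -0.098, 0.001], [-0.098, -0.995, -0.001], [0.002, 0.001, -1.0]]
force: [0.5, -0.1, 0.6]
opening: 0.465
grasp_force: 0.0
```

```bash
sed -i 's/k=np.hypot(P\[:,0\]-.53,P\[:,1\]+.29)<.12/k=(np.hypot(P[:,0]-.53,P[:,1]+.29)<.12)\&(P[:,0]>.575)/' pen.py; python3 - <<'E'
exec(open('pen.py').read()); s=read_state();print(s['position'],s['opening'],s['time_s'])
plan([.573,-.295,.001],Rt(-5.6))
E
```

```text
120 [ 0.58820183 -0.29501724  0.004     ] [ 0.99320893 -0.11634437] -6.6811723930971105 [ 0.57504355 -0.29347588] [ 0.60042084 -0.29644857] 0.025550813850403448 depth z [ 0.58816571 -0.29314793  0.00447352]
[ 0.57411019 -0.29510134  0.06606462] 0.5078625480382156 4.15
[-0.01, -0.001, 0.542, 0.001, -0.001, -0.0] 1.3
```

Emit:
{"fn": "drive_tool", "kwargs": {
  "steps": [
    [40, 0, -0.01, 0.35, 0, 0, 0.01],
    [40, 0, -0.01, 0.48, 0, 0, 0.01],
    [40, 0, -0.01, 0.52, 0, 0, 0.01],
    [40, 0, -0.01, 0.54, 0, 0, 0.01],
    [40, 0, -0.01, 0.54, 0, 0, 0.01],
    [40, 0, -0.01, 0.54, 0, 0, 0.01]
  ]
}}

```text
time_s: 4.75
position: [0.5743, -0.2939, 0.0015]
tcp_rot: [[0.994, -0.113, 0.002], [-0.113, -0.994, -0.001], [0.002, 0.001, -1.0]]
force: [0.0, -0.1, -0.3]
opening: 0.464
grasp_force: 0.0
```

Emit:
{"fn": "drive_tool", "kwargs": {
  "steps": [
    [0, 0, 0, 0, 0, 0, 0],
    [0, 0, 0, 0, 0, 0, 0],
    [0, 0, 0, 0, 0, 0, 0],
    [0, 0, 0, 0, 0, 0, 0],
    [0, 0, 0, 0, 0, 0, 0],
    [0, 0, 0, 0, 0, 0, 0],
    [0, 0, 0, 0, 0, 0, 0]
  ]
}}

```text
time_s: 5.45
position: [0.5734, -0.2933, 0.0002]
tcp_rot: [[0.994, -0.113, -0.0], [-0.113, -0.994, 0.0], [-0.0, -0.0, -1.0]]
force: [0.6, 0.1, 0.0]
opening: 0.016
grasp_force: 0.0
```

Emit:
{"fn": "drive_tool", "kwargs": {
  "steps": [
    [0, 0, 0, 0, 0, 0, 0],
    [0, 0, 0, 0, 0, 0, 0]
  ]
}}

```text
time_s: 5.65
position: [0.5734, -0.2933, 0.0002]
tcp_rot: [[0.994, -0.113, -0.0], [-0.113, -0.994, 0.0], [-0.0, -0.0, -1.0]]
force: [-0.5, 0.8, -0.0]
opening: 0.008
grasp_force: 0.0
```

```bash
python3 - <<'E'
from h import *
s=read_state();print(s['position'],s['opening'],s['grasp_force'],s['force'],s['time_s'])
w=cap('wrist')['color']; t=cap('top'); np.savez('top1.npz',**t); tt=cv2.resize(t['color'][230:330,390:490],(480,480),interpolation=cv2.INTER_CUBIC)
a=np.hstack([w[120:480,140:500],cv2.resize(tt,(360,360))]); cv2.imwrite('pics/w3.png',a)
E
```

```text
[ 5.73443866e-01 -2.93304937e-01  2.05204338e-04] 0.007525463833438395 0.0 [-0.50384563  0.834834   -0.00149118] 5.65
```

View pics/w3.png

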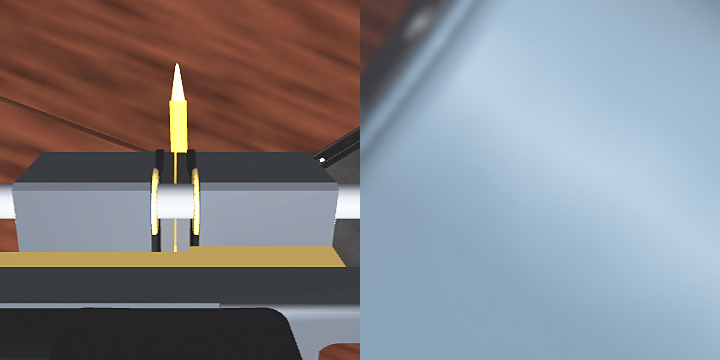

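The wrist view shows the shut fingers with the pencil still lying straight, apparently under the tips. I'll check the tip height from the wrist depth.

```bash
python3 - <<'E'
from h import *
c=cap('wrist'); C=cloud(c); s=read_state()
print('cam',-c['R'].T@c['t'], 'axis',c['R'][2], 'tcp px',proj(c,[s['position'],s['position']+[0,0,.0187]]))
for u in (305,316,328):
  for v in (180,200,225,250,262,268,272,276,280,285,290,300,320,340,360,366,372): print(u,v,C[v,u].round(4),c['range_z'][v,u].round(4),c['color'][v,u])
print('table z near', np.median(C[200:260,200:290,2]), np.median(C[200:230,340:380,2]))
E
```

```text
cam [ 0.64356323 -0.3007684   0.19736554] axis [-0.25703975  0.02855594 -0.96597884] tcp px [[315.52413069 266.09047623]
 [315.60770565 278.4605698 ]]
305 180 [ 6.217e-01 -2.932e-01  2.000e-04] 0.1963 [ 52  68 118]
305 200 [ 6.112e-01 -2.919e-01  3.000e-04] 0.1989 [ 45  60 104]
305 225 [ 5.975e-01 -2.903e-01 -1.000e-04] 0.2029 [ 48  65 116]
305 250 [ 0.5838 -0.2887  0.0013] 0.2051 [ 49  67 116]
305 262 [ 5.766e-01 -2.878e-01  5.000e-04] 0.2078 [ 45  61 104]
305 268 [ 0.5732 -0.2874  0.0007] 0.2084 [ 52  69 121]
305 272 [ 0.5838 -0.2895  0.036 ] 0.1716 [53 56 73]
305 276 [ 0.5834 -0.2896  0.0399] 0.1678 [56 55 55]
305 280 [ 0.5833 -0.2897  0.0446] 0.1634 [54 53 52]
305 285 [ 0.5833 -0.2898  0.0503] 0.1579 [54 54 52]
305 290 [ 0.5832 -0.2899  0.0553] 0.1531 [53 54 52]
305 300 [ 0.5837 -0.2903  0.0661] 0.1425 [54 53 53]
305 320 [ 0.6048 -0.2942  0.1227] 0.0823 [248 244 239]
305 340 [ 0.5768 -0.2899  0.0833] 0.1277 [169 161 161]
305 360 [ 0.5698 -0.2891  0.0844] 0.1284 [168 163 160]
305 366 [ 0.568  -0.2889  0.0851] 0.1282 [168 160 160]
305 372 [ 0.5975 -0.2936  0.131 ] 0.0762 [ 78 160 1
[... 1241 characters left out ...]

328 268 [ 0.5712 -0.3001 -0.0006] 0.2098 [ 46  48 102]
328 272 [ 0.5841 -0.3001  0.0397] 0.1676 [38 33 33]
328 276 [ 0.584  -0.2999  0.0443] 0.1632 [40 37 39]
328 280 [ 0.5842 -0.2997  0.0497] 0.158 [39 37 39]
328 285 [ 0.5839 -0.2995  0.0544] 0.1535 [37 35 37]
328 290 [ 0.584  -0.2994  0.0596] 0.1484 [41 39 38]
328 300 [ 0.5826 -0.299   0.0658] 0.1428 [54 54 54]
328 320 [ 0.6039 -0.2993  0.1222] 0.0829 [248 244 238]
328 340 [ 0.5765 -0.2977  0.0842] 0.1266 [175 168 167]
328 360 [ 0.5694 -0.297   0.0852] 0.1276 [177 171 169]
328 366 [ 0.5661 -0.2967  0.0837] 0.1298 [175 164 162]
328 372 [ 0.5973 -0.2982  0.1315] 0.0756 [ 80 159 193]
table z near -0.00017651810543467813 -5.27668242856562e-05
```

The depth shows the finger front faces ending about 34 mm above the table while the reported TCP is at z≈0. So the real fingertips stop short of the stated TCP. I'll open the jaw and measure the tip height again before going lower.

Emit:
{"fn": "drive_tool", "kwargs": {
  "steps": [
    [35, 0, 0, 0, 0, 0, 0],
    [35, 0, 0, 0, 0, 0, 0],
    [35, 0, 0, 0, 0, 0, 0],
    [35, 0, 0, 0, 0, 0, 0],
    [35, 0, 0, 0, 0, 0, 0],
    [35, 0, 0, 0, 0, 0, 0]
  ]
}}

```text
time_s: 6.4
position: [0.5734, -0.2933, 0.0002]
tcp_rot: [[0.994, -0.113, -0.0], [-0.113, -0.994, 0.0], [-0.0, -0.0, -1.0]]
force: [0.1, -0.3, 0.2]
opening: 0.386
grasp_force: 0.0
```

```bash
cat > tips.py <<'E'
from h import *
c=cap('wrist'); s=read_state(); C=(cloud(c)-s['position'])@s['tcp_rot']  # tool frame, z along fingers
print(s['position'],s['opening']*87)
m=(c['range_z']>0)&(abs(C[...,0])<.012)&(abs(C[...,1])<.05)&(C[...,2]<-.008+ (s['position'][2]))&(C[...,2]>-.06)
for y0 in range(-45,45,5):
    k=m&(C[...,1]*1000>=y0)&(C[...,1]*1000<y0+5)
    if k.sum()>3: print(y0,k.sum(),'z',(np.percentile(C[...,2][k],[2,50,99])*1000).round(1),'x',(np.median(C[...,0][k])*1000).round(1))
E
python3 tips.py
```

```text
[ 5.73474559e-01 -2.93302536e-01  2.40144749e-04] 33.92381456151087
-30 62 z [-59.2 -49.7 -35.8] x 11.1
-25 290 z [-59.4 -49.1 -34.8] x 10.8
-20 277 z [-59.5 -47.3 -34.9] x 9.3
-5 5 z [-8.  -7.9 -7.8] x -1.1
0 41 z [-8.7 -8.  -7.8] x 2.3
15 327 z [-59.4 -47.1 -34.7] x 9.5
20 283 z [-59.6 -48.7 -35. ] x 11.0
25 6 z [-59.9 -57.9 -54.9] x 11.0
```

The fingertips really end 34.7 mm behind the reported TCP, symmetric in y and with x correct. I'll work with a true tip at TCP − 34.7 mm along z, and lower carefully while watching the force.

Emit:
{"fn": "drive_tool", "kwargs": {
  "steps": [
    [35, 0, 0, 0.1, 0, 0, 0],
    [35, 0, 0, 0.18, 0, 0, 0],
    [35, 0, 0, 0.23, 0, 0, 0],
    [35, 0, 0, 0.23, 0, 0, 0],
    [35, 0, 0, 0.23, 0, 0, 0]
  ]
}}

```text
time_s: 6.95
position: [0.5733, -0.2932, -0.0279]
tcp_rot: [[0.994, -0.113, -0.001], [-0.113, -0.994, 0.001], [-0.001, -0.0, -1.0]]
force: [0.0, 0.6, -0.3]
opening: 0.401
grasp_force: 0.0
```

```bash
sed -i 's/-.008+ (s/-.012+ (s/' tips.py; python3 tips.py
```

```text
[ 0.57353561 -0.29336817 -0.02748813] 34.924619259888956
-30 97 z [-59.8 -51.5 -40.1] x 10.9
-25 252 z [-59.4 -50.5 -39.7] x 9.6
-20 188 z [-59.6 -49.4 -39.6] x 8.5
15 247 z [-59.5 -49.9 -39.6] x 9.1
20 250 z [-59.6 -51.  -39.7] x 10.7
25 32 z [-58.9 -51.2 -40.5] x 10.8
```

Emit:
{"fn": "drive_tool", "kwargs": {
  "steps": [
    [35, 0, 0, 0.02, 0, 0, 0],
    [35, 0, 0, 0.04, 0, 0, 0],
    [35, 0, 0, 0.04, 0, 0, 0]
  ]
}}

```text
time_s: 7.3
position: [0.5733, -0.2932, -0.0323]
tcp_rot: [[0.994, -0.113, -0.0], [-0.113, -0.994, 0.0], [-0.0, -0.0, -1.0]]
force: [-0.2, 0.2, -0.0]
opening: 0.404
grasp_force: 0.0
```

Emit:
{"fn": "drive_tool", "kwargs": {
  "steps": [
    [0, 0, 0, 0, 0, 0, 0],
    [0, 0, 0, 0, 0, 0, 0],
    [0, 0, 0, 0, 0, 0, 0],
    [0, 0, 0, 0, 0, 0, 0],
    [0, 0, 0, 0, 0, 0, 0],
    [0, 0, 0, 0, 0, 0, 0],
    [0, 0, 0, 0, 0, 0, 0]
  ]
}}

```text
time_s: 8.0
position: [0.5735, -0.2934, -0.0321]
tcp_rot: [[0.994, -0.113, 0.0], [-0.113, -0.994, -0.0], [0.0, 0.0, -1.0]]
force: [0.5, -0.1, 0.5]
opening: 0.092
grasp_force: 30.0
```

The pencil is held: 8 mm opening, 30 N. I'll lift it and plan the yaw and tilt.

Emit:
{"fn": "drive_tool", "kwargs": {
  "steps": [
    [0, 0, 0, -0.2, 0, 0, 0],
    [0, 0, 0, -0.6, 0, 0, 0],
    [0, 0, 0, -1.0, 0, 0, 0],
    [0, 0, 0, -1.0, 0, 0, 0],
    [0, 0, 0, -1.0, 0, 0, 0]
  ]
}}

```text
time_s: 8.5
position: [0.5742, -0.2938, 0.0895]
tcp_rot: [[0.994, -0.113, 0.003], [-0.113, -0.994, -0.002], [0.003, 0.002, -1.0]]
force: [-0.1, 0.1, -0.1]
opening: 0.087
grasp_force: 30.0
```

```bash
cat >> h.py <<'E'
POT=np.array([.635,.006]); FL=.0575
def stand(az,lean,L,h,r0,z,off=0.):
    "TCP pose for butt at radius r0 (azimuth az), height z; L butt-to-grasp, h bar axis behind TCP"
    R=Rt(az,90-lean); a=np.radians(az); B=np.r_[POT+r0*np.array([np.cos(a),np.sin(a)]),z]
    return B-R@np.array([-L,0,-h]),R
E
python3 - <<'E'
from h import *
s=read_state(); print(s['time_s'],s['position'],s['opening']*87,s['grasp_force'],s['joint_positions'].round(1))
A=([.60,-.22,.22],Rt(58)); B0,R=stand(58,12,.111,.0356,16e-3,.17); B=(np.array([.60,-.15,.30]),R)
print('yaw');plan(*A); print('tilt');plan(*B,*A); print('pre',B0);plan(B0,R,*B)
E
```

```text
8.5 [ 0.57423725 -0.29384663  0.08950469] 7.54952005846286 29.966038763523102 [-37.   38.3  84.   -0.   57.5  59.5]
yaw
[0.073, -0.317, -0.544, 0.001, -0.001, -0.375] 3.8
[0.231, -0.23, -0.544, 0.001, -0.001, -0.375] 3.8
tilt
[0.247, -0.155, -0.333, -0.0, 0.454, -0.0] 4.5
[0.402, -0.155, -0.103, -0.0, 0.454, -0.0] 4.5
pre [0.67416117 0.06867097 0.27117273]
[0.077, -0.221, 0.941, 0.0, 0.0, 0.0] 2.3
[0.077, -0.221, 0.941, 0.0, 0.0, 0.0] 2.3
```

Emit:
{"fn": "drive_tool", "kwargs": {
  "steps": [
    [0, 0.073, -0.317, -0.544, 0, 0, -0.375],
    [0, 0.073, -0.317, -0.544, 0, 0, -0.375],
    [0, 0.073, -0.317, -0.544, 0, 0, -0.375],
    [0, 0.073, -0.317, -0.544, 0, 0, -0.375],
    [0, 0.073, -0.317, -0.544, 0, 0, -0.375]
  ]
}}

```text
time_s: 9.0
position: [0.5852, -0.2554, 0.151]
tcp_rot: [[0.901, 0.434, -0.004], [0.434, -0.901, 0.002], [-0.002, -0.004, -1.0]]
force: [0.9, 0.9, 0.9]
opening: 0.088
grasp_force: 30.0
```

Emit:
{"fn": "drive_tool", "kwargs": {
  "steps": [
    [0, 0.231, -0.23, -0.544, 0, 0, -0.375],
    [0, 0.231, -0.23, -0.544, 0, 0, -0.375],
    [0, 0.231, -0.23, -0.544, 0, 0, -0.375],
    [0, 0.231, -0.23, -0.544, 0, 0, -0.375],
    [0, 0.231, -0.23, -0.544, 0, 0, -0.375]
  ]
}}

```text
time_s: 9.5
position: [0.5986, -0.2191, 0.2168]
tcp_rot: [[0.532, 0.847, -0.003], [0.847, -0.532, 0.002], [-0.0, -0.003, -1.0]]
force: [-0.1, -0.3, -0.7]
opening: 0.089
grasp_force: 30.0
```

Emit:
{"fn": "drive_tool", "kwargs": {
  "steps": [
    [0, 0.247, -0.155, -0.333, 0, 0.454, 0],
    [0, 0.247, -0.155, -0.333, 0, 0.454, 0],
    [0, 0.247, -0.155, -0.333, 0, 0.454, 0],
    [0, 0.247, -0.155, -0.333, 0, 0.454, 0],
    [0, 0.247, -0.155, -0.333, 0, 0.454, 0],
    [0, 0.247, -0.155, -0.333, 0, 0.454, 0]
  ]
}}

```text
time_s: 10.1
position: [0.5973, -0.1867, 0.255]
tcp_rot: [[0.422, 0.844, 0.332], [0.652, -0.537, 0.536], [0.63, -0.009, -0.776]]
force: [0.3, 0.0, -0.6]
opening: 0.085
grasp_force: 30.0
```

```bash
python3 - <<'E'
from h import *
s=read_state(); print(s['time_s'],s['position'],s['opening']*87,s['grasp_force'],s['joint_positions'].round(1))
B0,R=stand(58,12,.111,.0356,16e-3,.17); plan([.60,-.15,.30],R)
E
```

```text
10.1 [ 0.59728096 -0.18667675  0.25495456] 7.431475022204214 29.965492486953735 [-47.8  29.5  85.   37.9  80.5 -26.7]
[0.445, -0.149, -0.12, 0.002, 0.453, -0.008] 4.5
```

Emit:
{"fn": "drive_tool", "kwargs": {
  "steps": [
    [0, 0.445, -0.149, -0.12, 0, 0.453, -0.008],
    [0, 0.445, -0.149, -0.12, 0, 0.453, -0.008],
    [0, 0.445, -0.149, -0.12, 0, 0.453, -0.008],
    [0, 0.445, -0.149, -0.12, 0, 0.453, -0.008],
    [0, 0.445, -0.149, -0.12, 0, 0.453, -0.008],
    [0, 0.445, -0.149, -0.12, 0, 0.453, -0.008]
  ]
}}

```text
time_s: 10.7
position: [0.601, -0.1472, 0.3]
tcp_rot: [[0.109, 0.851, 0.514], [0.177, -0.525, 0.832], [0.978, 0.0, -0.208]]
force: [-0.8, 0.0, 1.0]
opening: 0.087
grasp_force: 30.0
```

Emit:
{"fn": "drive_tool", "kwargs": {
  "steps": [
    [0, 0.077, -0.221, 0.941, 0, 0, 0],
    [0, 0.077, -0.221, 0.941, 0, 0, 0],
    [0, 0.077, -0.221, 0.941, 0, 0, 0],
    [0, 0.077, -0.221, 0.941, 0, 0, 0]
  ]
}}

```text
time_s: 11.1
position: [0.6377, -0.034, 0.2891]
tcp_rot: [[0.102, 0.854, 0.51], [0.184, -0.52, 0.834], [0.978, 0.009, -0.21]]
force: [-0.7, -1.4, -0.3]
opening: 0.087
grasp_force: 30.0
```

```bash
python3 - <<'E'
from h import *
s=read_state(); print(s['time_s'],s['position'],s['opening']*87,s['grasp_force'],s['joint_positions'].round(1))
B0,R=stand(58,12,.111,.0356,16e-3,.17); plan(B0,R)
T=np.array([-.111,0,-.0356]); print('butt now',s['position']+s['tcp_rot']@T)
t=cap('top');S=cap('scene'); 
for n,c in(('top',t),('scene',S)):
    hsv=cv2.cvtColor(c['color'],cv2.COLOR_BGR2HSV).astype(int); H,s_,V=hsv[...,0],hsv[...,1],hsv[...,2]
    b=proj(c,[s['position']+s['tcp_rot']@T, s['position']+s['tcp_rot']@np.array([.025,0,-.0356])]); print(n,b.round(0).tolist())
b=b.mean(0).astype(int); x=S['color'][max(b[1]-110,0):b[1]+110,b[0]-150:b[0]+150]; cv2.imwrite('pics/s4.png',cv2.resize(x,None,fx=2,fy=2))
E
```

```text
11.1 [ 0.63772788 -0.03396406  0.2891185 ] 7.604314807644232 29.966118335723877 [-45.8  39.5  98.5  71.3  90.3 -50.1]
[0.042, -0.187, 0.9, -0.006, 0.002, 0.007] 2.2
butt now [ 0.60825697 -0.08412016  0.18810271]
top [[366.0, 237.0], [361.0, 213.0]]
scene [[371.0, 202.0], [363.0, 155.0]]
```

View pics/s4.png

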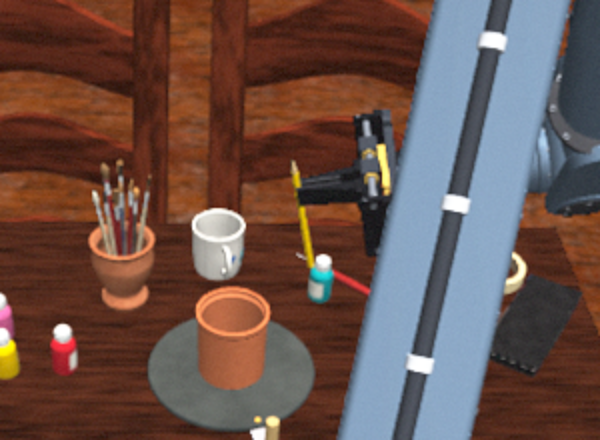

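The pencil is held upright. Its butt at crop (311,266) matches the predicted (308,268), and the pot mouth is at crop (233,305). Next I move over the pot, then lower.

Emit:
{"fn": "drive_tool", "kwargs": {
  "steps": [
    [0, 0.042, -0.187, 0.9, -0.006, 0.002, 0.007],
    [0, 0.042, -0.187, 0.9, -0.006, 0.002, 0.007],
    [0, 0.042, -0.187, 0.9, -0.006, 0.002, 0.007],
    [0, 0.042, -0.187, 0.9, -0.006, 0.002, 0.007],
    [0, 0.042, -0.187, 0.9, -0.006, 0.002, 0.007]
  ]
}}

```text
time_s: 11.7
position: [0.6759, 0.0624, 0.271]
tcp_rot: [[0.107, 0.844, 0.525], [0.176, -0.536, 0.826], [0.979, 0.004, -0.206]]
force: [-0.6, -0.6, -0.2]
opening: 0.085
grasp_force: 30.0
```

```bash
python3 - <<'E'
from h import *
s=read_state(); print(s['time_s'],s['position'],s['joint_positions'].round(1))
T=np.array([-.111,0,-.0356]); print('butt now',s['position']+s['tcp_rot']@T)
for z in (.13,.068): 
  B0,R=stand(58,12,.111,.0356,16e-3,z); plan(B0,R)
# visual check of the butt by stereo of yellow
out={}
for n in('top','scene'):
    c=cap(n); hsv=cv2.cvtColor(c['color'],cv2.COLOR_BGR2HSV).astype(int); H,S_,V=hsv[...,0],hsv[...,1],hsv[...,2]
    q=np.array([s['position']+s['tcp_rot']@np.array([l,0,-.0356]) for l in(-.111,-.06,.025)]); b=proj(c,q); 
    m=(H>20)&(H<35)&(S_>140)&(V>100); v,u=np.where(m); k=np.hypot(u-b[1,0],v-b[1,1])<40; print(n,b.round(1).tolist(),k.sum(), [(u[k][i],v[k][i]) for i in (v[k].argmin(),v[k].argmax())] if k.any() else '')
E
```

```text
11.7 [0.67586032 0.06240916 0.2710412 ] [-35.6  40.6 101.7  80.2  82.5 -52.2]
butt now [0.64526027 0.01347597 0.16976168]
[-0.317, -0.041, 0.104, 0.005, -0.001, 0.001] 0.8
[-0.823, -0.043, 0.211, 0.005, -0.001, 0.001] 2.0
top [[315.8, 221.8], [311.8, 212.6], [304.0, 194.9]] 68 [(np.int64(327), np.int64(193)), (np.int64(314), np.int64(222))]
scene [[328.2, 211.4], [324.1, 194.6], [316.8, 164.5]] 120 [(np.int64(318), np.int64(164)), (np.int64(327), np.int64(210))]
```

Emit:
{"fn": "drive_tool", "kwargs": {
  "steps": [
    [0, -0.1, -0.04, 0.07, 0.005, 0, 0],
    [0, -0.317, -0.041, 0.104, 0.005, 0, 0],
    [0, -0.55, -0.042, 0.153, 0.005, 0, 0],
    [0, -0.7, -0.042, 0.185, 0.005, 0, 0],
    [0, -0.78, -0.042, 0.202, 0.005, 0, 0],
    [0, -0.79, -0.042, 0.204, 0.005, 0, 0],
    [0, -0.79, -0.042, 0.204, 0.005, 0, 0]
  ]
}}

```text
time_s: 12.5
position: [0.6734, 0.0703, 0.1728]
tcp_rot: [[0.109, 0.849, 0.517], [0.174, -0.529, 0.831], [0.979, -0.0, -0.205]]
force: [-0.3, 0.4, 0.4]
opening: 0.087
grasp_force: 30.0
```

```bash
python3 - <<'E'
from h import *
s=read_state(); print(s['time_s'],s['position'],s['force'],s['opening'])
T=np.array([-.111,0,-.0356]); b=s['position']+s['tcp_rot']@T; print('butt now',b, b[:2]-POT)
print('tool-frame dir of down', s['tcp_rot'].T@[0,0,-1])
B0,R=stand(58,12,.111,.0356,16e-3,.0575); plan(B0,R)
E
```

```text
12.5 [0.67342527 0.07032748 0.17282055] [-0.32880554  0.38881939  0.37760455] 0.08697118421232078
butt now [0.64296109 0.02141183 0.07149162] [0.00796109 0.01541183]
tool-frame dir of down [-9.78706269e-01  3.80593269e-05  2.05265775e-01]
[-0.117, 0.013, 0.016, -0.001, -0.002, 0.0] 0.3
```

Emit:
{"fn": "drive_tool", "kwargs": {
  "steps": [
    [0, -0.033, 0, 0.007, 0, 0, 0],
    [0, -0.057, 0, 0.012, 0, 0, 0],
    [0, -0.073, 0, 0.0154, 0, 0, 0],
    [0, -0.082, 0, 0.017, 0, 0, 0],
    [0, -0.082, 0, 0.017, 0, 0, 0]
  ]
}}

```text
time_s: 13.0
position: [0.6733, 0.0707, 0.1627]
tcp_rot: [[0.109, 0.849, 0.517], [0.175, -0.528, 0.831], [0.979, 0.0, -0.206]]
force: [0.3, -0.0, -0.9]
opening: 0.088
grasp_force: 30.0
```

Emit:
{"fn": "drive_tool", "kwargs": {
  "steps": [
    [0, -0.004, 0, 0.001, 0, 0, 0],
    [0, -0.008, 0, 0.0017, 0, 0, 0],
    [0, -0.008, 0, 0.0017, 0, 0, 0]
  ]
}}

```text
time_s: 13.3
position: [0.6733, 0.0707, 0.1617]
tcp_rot: [[0.109, 0.849, 0.517], [0.175, -0.528, 0.831], [0.979, 0.0, -0.206]]
force: [0.4, 0.5, -0.2]
opening: 0.088
grasp_force: 30.0
```

Emit:
{"fn": "drive_tool", "kwargs": {
  "steps": [
    [0, -0.004, 0, 0.001, 0, 0, 0],
    [0, -0.008, 0, 0.0017, 0, 0, 0],
    [0, -0.008, 0, 0.0017, 0, 0, 0]
  ]
}}

```text
time_s: 13.6
position: [0.6733, 0.0706, 0.1606]
tcp_rot: [[0.109, 0.849, 0.517], [0.175, -0.528, 0.831], [0.979, -0.0, -0.206]]
force: [-0.7, -0.6, -0.3]
opening: 0.093
grasp_force: 30.0
```

Emit:
{"fn": "drive_tool", "kwargs": {
  "steps": [
    [0, -0.004, 0, 0.001, 0, 0, 0],
    [0, -0.008, 0, 0.0017, 0, 0, 0],
    [0, -0.008, 0, 0.0017, 0, 0, 0]
  ]
}}

```text
time_s: 13.9
position: [0.6733, 0.0706, 0.1596]
tcp_rot: [[0.109, 0.849, 0.517], [0.175, -0.528, 0.831], [0.979, -0.0, -0.206]]
force: [0.1, 0.4, -0.1]
opening: 0.086
grasp_force: 30.0
```

Emit:
{"fn": "drive_tool", "kwargs": {
  "steps": [
    [0, -0.004, 0, 0.001, 0, 0, 0],
    [0, -0.008, 0, 0.0017, 0, 0, 0],
    [0, -0.008, 0, 0.0017, 0, 0, 0]
  ]
}}

```text
time_s: 14.2
position: [0.6733, 0.0706, 0.1587]
tcp_rot: [[0.109, 0.849, 0.517], [0.175, -0.528, 0.831], [0.979, -0.0, -0.206]]
force: [0.7, 0.4, -0.4]
opening: 0.088
grasp_force: 30.0
```

Emit:
{"fn": "drive_tool", "kwargs": {
  "steps": [
    [0, -0.004, 0, 0.001, 0, 0, 0],
    [0, -0.008, 0, 0.0017, 0, 0, 0],
    [0, -0.008, 0, 0.0017, 0, 0, 0]
  ]
}}

```text
time_s: 14.5
position: [0.6733, 0.0706, 0.1577]
tcp_rot: [[0.109, 0.849, 0.517], [0.175, -0.528, 0.831], [0.979, -0.0, -0.206]]
force: [1.2, 0.3, -0.2]
opening: 0.089
grasp_force: 30.0
```

Emit:
{"fn": "drive_tool", "kwargs": {
  "steps": [
    [0, -0.004, 0, 0.001, 0, 0, 0],
    [0, -0.008, 0, 0.0017, 0, 0, 0],
    [0, -0.008, 0, 0.0017, 0, 0, 0]
  ]
}}

```text
time_s: 14.8
position: [0.6734, 0.0707, 0.1572]
tcp_rot: [[0.108, 0.849, 0.517], [0.174, -0.528, 0.831], [0.979, 0.0, -0.205]]
force: [0.8, 0.0, 2.5]
opening: 0.086
grasp_force: 30.0
```

```bash
python3 - <<'E'
from h import *
F=[]
s=read_state(); T=np.array([-.111,0,-.0356]); print(s['position']+s['tcp_rot']@T, s['force'],s['moment'])
for n in('top','scene'):
    c=cap(n); s=read_state(); F.append(s['force']); hsv=cv2.cvtColor(c['color'],cv2.COLOR_BGR2HSV).astype(int); H,S_,V=hsv[...,0],hsv[...,1],hsv[...,2]
    q=np.array([s['position']+s['tcp_rot']@np.array([l,0,-.0356]) for l in(-.111,-.06,.025,.044)]); b=proj(c,q)
    m=(H>20)&(H<35)&(S_>140)&(V>100); v,u=np.where(m); k=np.hypot(u-b[2,0],v-b[2,1])<40; print(n,b.round(1).tolist(),k.sum(), [(u[k][i],v[k][i]) for i in (v[k].argmin(),v[k].argmax())] if k.any() else '')
    x=c['color'][140:270,260:380] if n=='scene' else c['color'][170:270,260:360]
    cv2.imwrite(f'pics/{n}5.png',x)
a=[cv2.resize(cv2.imread(f'pics/{n}5.png'),(400,400),interpolation=cv2.INTER_CUBIC) for n in('top','scene')]; cv2.imwrite('pics/p5.png',np.hstack(a))
print(F)
E
```

```text
[0.64300258 0.02181051 0.0558681 ] [8.32369175e-01 8.72279203e-04 2.46714158e+00] [-0.28289136  0.07268296  0.0039101 ]
top [[310.9, 235.1], [307.1, 227.7], [299.9, 213.5], [298.1, 209.9]] 36 [(np.int64(327), np.int64(193)), (np.int64(310), np.int64(235))]
scene [[325.0, 247.4], [321.1, 232.6], [314.1, 206.0], [312.4, 199.7]] 67 [(np.int64(350), np.int64(196)), (np.int64(321), np.int64(230))]
[array([0.12836518, 0.61763349, 2.02678943]), array([-0.11684783, -0.067753  ,  1.80776611])]
```

View pics/p5.png

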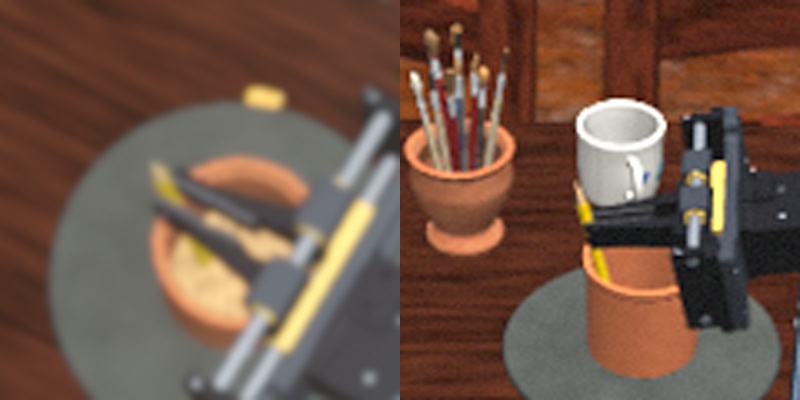

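The views show the pencil standing in the pot against the far-left rim, and fz ≈ 2 N means the butt is on the floor (z≈0.056). I'll release and back out.

Emit:
{"fn": "drive_tool", "kwargs": {
  "steps": [
    [10, 0, 0, 0, 0, 0, 0],
    [14, 0, 0, 0, 0, 0, 0],
    [20, 0, 0, 0, 0, 0, 0],
    [20, 0, 0, 0, 0, 0, 0],
    [20, 0, 0, 0, 0, 0, 0],
    [20, 0, 0, 0, 0, 0, 0]
  ]
}}

```text
time_s: 15.5
position: [0.6733, 0.0706, 0.1567]
tcp_rot: [[0.109, 0.849, 0.517], [0.175, -0.528, 0.831], [0.979, -0.0, -0.206]]
force: [-0.5, -0.1, 0.2]
opening: 0.228
grasp_force: 0.0
```

Emit:
{"fn": "drive_tool", "kwargs": {
  "steps": [
    [20, 0, 0, -0.15, 0, 0, 0],
    [20, 0, 0, -0.4, 0, 0, 0],
    [20, 0, 0, -0.7, 0, 0, 0],
    [20, 0, 0, -1.0, 0, 0, 0],
    [20, 0, 0, -1.0, 0, 0, 0],
    [20, 0, 0, -1.0, 0, 0, 0]
  ]
}}

```text
time_s: 16.1
position: [0.6114, -0.03, 0.1816]
tcp_rot: [[0.109, 0.848, 0.519], [0.175, -0.53, 0.83], [0.979, 0.001, -0.206]]
force: [-0.3, -0.5, 1.0]
opening: 0.231
grasp_force: 0.0
```

```bash
cat > pot.py <<'E'
from h import *
import sys
out=[]
for n in('top','scene'):
    c=cap(n); np.savez(f'{n}_l.npz',**c)
    x=c['color'][100:270,250:400] if n=='scene' else c['color'][170:270,260:360]
    out.append(cv2.resize(x,(400,int(400*x.shape[0]/x.shape[1])),interpolation=cv2.INTER_CUBIC)[:453])
    if n=='top': out[0]=cv2.copyMakeBorder(out[0],0,453-400,0,0,cv2.BORDER_CONSTANT)
cv2.imwrite(sys.argv[1],np.hstack(out))
E
python3 pot.py pics/p6.png; python3 - <<'E'
from h import *
s=read_state(); print(s['time_s'],s['position'],s['joint_positions'].round(1),s['opening']*87,s['force'])
# mop grasp
b=np.array([.4612,.2158]); a=np.degrees(np.arctan2(.0183,.1104)); d=np.array([np.cos(np.radians(a)),np.sin(np.radians(a))]); g=b+.112*d; print(a,g)
A=(s['position']-s['tcp_rot'][:,2]*.03+[0,0,.09]); print('up');plan(A,s['tcp_rot'])
B=np.array([.52,-.05,.27]); print('untilt');plan(B,Rt(40),A,s['tcp_rot']); print('go');plan([g[0],g[1],.10],Rt(a),B,Rt(40))
E
```

```text
16.2 [ 0.61117854 -0.02807793  0.18134425] [-47.5  49.9 103.4  70.8  86.3 -64.3] 20.301129694166246 [ 0.03950746  0.12138593 -0.06832271]
9.411819110031342 [0.57169231 0.2341153 ]
up
[0.734, -0.001, -0.404, 0.0, 0.0, 0.0] 2.0
untilt
[-0.063, -0.275, -0.146, -0.072, -0.45, 0.089] 4.6
[-0.182, -0.244, -0.089, -0.072, -0.45, 0.089] 4.6
go
[0.926, -0.768, 0.708, 0.0, 0.0, 0.178] 3.4
[0.69, -0.985, 0.708, 0.0, 0.0, 0.178] 3.4
```

View pics/p6.png

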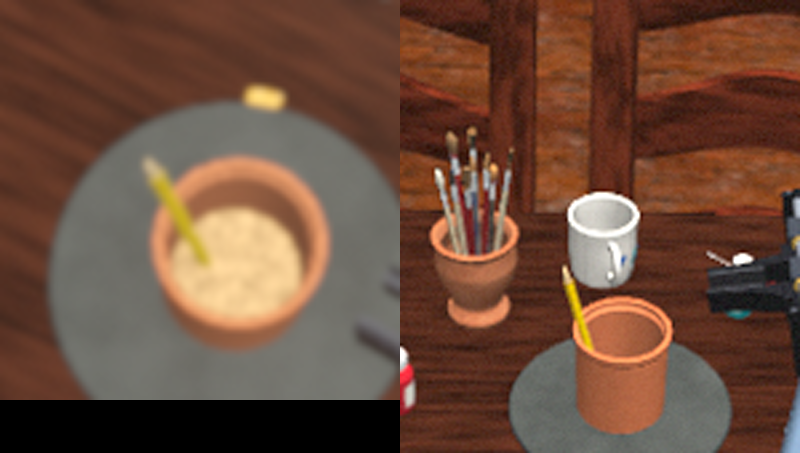

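The pencil is standing in the pot, released and leaning on the left rim (top crop butt (205,258), tip (150,165)). Now the mop.

Emit:
{"fn": "drive_tool", "kwargs": {
  "steps": [
    [45, 0.734, 0, -0.404, 0, 0, 0],
    [45, 0.734, 0, -0.404, 0, 0, 0],
    [45, 0.734, 0, -0.404, 0, 0, 0]
  ]
}}

```text
time_s: 16.5
position: [0.5967, -0.0541, 0.2818]
tcp_rot: [[0.101, 0.85, 0.518], [0.179, -0.527, 0.831], [0.979, 0.008, -0.205]]
force: [0.6, 0.2, -1.3]
opening: 0.419
grasp_force: 0.0
```

Emit:
{"fn": "drive_tool", "kwargs": {
  "steps": [
    [45, -0.063, -0.275, -0.146, -0.072, -0.45, 0.089],
    [45, -0.063, -0.275, -0.146, -0.072, -0.45, 0.089],
    [45, -0.063, -0.275, -0.146, -0.072, -0.45, 0.089],
    [45, -0.063, -0.275, -0.146, -0.072, -0.45, 0.089],
    [45, -0.063, -0.275, -0.146, -0.072, -0.45, 0.089],
    [45, -0.063, -0.275, -0.146, -0.072, -0.45, 0.089]
  ]
}}

```text
time_s: 17.1
position: [0.5587, -0.0491, 0.2758]
tcp_rot: [[0.529, 0.758, 0.38], [0.568, -0.65, 0.505], [0.63, -0.051, -0.775]]
force: [-1.0, -0.5, 0.9]
opening: 0.517
grasp_force: 0.0
```

Emit:
{"fn": "drive_tool", "kwargs": {
  "steps": [
    [45, -0.182, -0.244, -0.089, -0.072, -0.45, 0.089],
    [45, -0.182, -0.244, -0.089, -0.072, -0.45, 0.089],
    [45, -0.182, -0.244, -0.089, -0.072, -0.45, 0.089],
    [45, -0.182, -0.244, -0.089, -0.072, -0.45, 0.089],
    [45, -0.182, -0.244, -0.089, -0.072, -0.45, 0.089],
    [45, -0.182, -0.244, -0.089, -0.072, -0.45, 0.089]
  ]
}}

```text
time_s: 17.7
position: [0.5204, -0.048, 0.2678]
tcp_rot: [[0.762, 0.647, -0.003], [0.647, -0.762, 0.004], [-0.0, -0.005, -1.0]]
force: [0.1, -0.9, -0.3]
opening: 0.518
grasp_force: 0.0
```

```bash
python3 - <<'E'
from h import *
s=read_state(); print(s['time_s'],s['position'],s['joint_positions'].round(1))
g=[.5717,.2341]; print('go');plan([g[0],g[1],.20],Rt(9.4))
E
```

```text
17.7 [ 0.52038021 -0.04796825  0.26783389] [-17.6  17.2  90.5   0.2  72.6  32. ]
go
[0.924, -0.756, 0.287, -0.002, 0.0, 0.18] 2.9
[0.688, -0.976, 0.285, -0.002, 0.0, 0.18] 2.9
```

Emit:
{"fn": "drive_tool", "kwargs": {
  "steps": [
    [45, 0.924, -0.756, 0.287, 0, 0, 0.18],
    [45, 0.924, -0.756, 0.287, 0, 0, 0.18],
    [45, 0.924, -0.756, 0.287, 0, 0, 0.18],
    [45, 0.924, -0.756, 0.287, 0, 0, 0.18]
  ]
}}

```text
time_s: 18.1
position: [0.5442, 0.0941, 0.232]
tcp_rot: [[0.908, 0.419, -0.007], [0.419, -0.908, 0.006], [-0.004, -0.009, -1.0]]
force: [0.5, -0.3, -1.1]
opening: 0.522
grasp_force: 0.0
```

Emit:
{"fn": "drive_tool", "kwargs": {
  "steps": [
    [45, 0.688, -0.976, 0.285, 0, 0, 0.18],
    [45, 0.688, -0.976, 0.285, 0, 0, 0.18],
    [45, 0.688, -0.976, 0.285, 0, 0, 0.18],
    [45, 0.688, -0.976, 0.285, 0, 0, 0.18],
    [45, 0.688, -0.976, 0.285, 0, 0, 0.18]
  ]
}}

```text
time_s: 18.6
position: [0.5721, 0.23, 0.1996]
tcp_rot: [[0.987, 0.158, -0.004], [0.158, -0.987, 0.001], [-0.004, -0.002, -1.0]]
force: [-0.3, -1.0, 0.0]
opening: 0.518
grasp_force: 0.0
```

```bash
python3 - <<'E'
from h import *
s=read_state(); print(s['time_s'],s['position'],s['joint_positions'].round(1))
c=cap('wrist'); hsv=cv2.cvtColor(c['color'],cv2.COLOR_BGR2HSV).astype(int); H,S,V=hsv[...,0],hsv[...,1],hsv[...,2]
C=cloud(c)
red=((H<6)|(H>172))&(S>150)&(V>110)
n,l,st,_=cv2.connectedComponentsWithStats(red.astype(np.uint8))
for k in np.argsort(-st[1:,4])[:3]+1:
    v,u=np.where(l==k); P=plane(c,np.c_[u,v],.006); mm=P.mean(0)[:2]; w=np.linalg.svd(P[:,:2]-mm,full_matrices=False)[2][0]; w*=np.sign(w[0]); t=(P[:,:2]-mm)@w
    print(st[k],mm,np.degrees(np.arctan2(w[1],w[0])),mm+w*t.min(),mm+w*t.max(),'h',np.percentile(C[v,u,2],[5,50,95]).round(4))
plan([.5717,.2341,.0],Rt(9.4))
E
```

```text
18.6 [0.57214726 0.22999642 0.19961465] [11.5 28.9 82.4  0.1 68.9 92.3]
[383   0  44  21 520] [0.76730533 0.18175945] -72.23182260224937 [0.7626055  0.19642568] [0.77470927 0.1586548 ] h [0.0058 0.0317 0.0472]
[307 203  11  96 148] [0.52945094 0.22988973] 9.220968397837064 [0.46395146 0.21925653] [0.57185311 0.23677331] h [0.0044 0.008  0.0102]
[314 234   4  65  76] [0.50452135 0.21882357] 6.5847679443931755 [0.46476068 0.21423381] [0.53964231 0.22287774] h [-0.0013  0.0005  0.0071]
[0.002, -0.02, 0.835, -0.0, 0.001, -0.002] 2.0
[0.001, -0.021, 0.835, -0.0, 0.001, -0.002] 2.0
```

Emit:
{"fn": "drive_tool", "kwargs": {
  "steps": [
    [45, 0.04, -0.048, 0.3, 0, 0, 0],
    [45, 0.04, -0.048, 0.7, 0, 0, 0],
    [45, 0.04, -0.048, 0.97, 0, 0, 0],
    [45, 0.04, -0.048, 0.97, 0, 0, 0]
  ]
}}

```text
time_s: 19.05
position: [0.5731, 0.2337, 0.0808]
tcp_rot: [[0.988, 0.154, -0.011], [0.154, -0.988, -0.001], [-0.011, -0.001, -1.0]]
force: [-1.1, 0.3, -0.5]
opening: 0.518
grasp_force: 0.0
```

Emit:
{"fn": "drive_tool", "kwargs": {
  "steps": [
    [45, 0, 0, 0.4, 0, 0, 0],
    [45, 0, 0, 0.7, 0, 0, 0],
    [45, 0, 0, 0.87, 0, 0, 0],
    [45, 0, 0, 0.95, 0, 0, 0],
    [45, 0, 0, 0.965, 0, 0, 0],
    [45, 0, 0, 0.965, 0, 0, 0]
  ]
}}

```text
time_s: 19.65
position: [0.5792, 0.2371, -0.0287]
tcp_rot: [[0.988, 0.155, 0.003], [0.155, -0.988, 0.002], [0.004, -0.001, -1.0]]
force: [0.6, 0.4, 1.0]
opening: 0.519
grasp_force: 0.0
```

Emit:
{"fn": "drive_tool", "kwargs": {
  "steps": [
    [0, 0, 0, 0, 0, 0, 0],
    [0, 0, 0, 0, 0, 0, 0],
    [0, 0, 0, 0, 0, 0, 0],
    [0, 0, 0, 0, 0, 0, 0],
    [0, 0, 0, 0, 0, 0, 0],
    [0, 0, 0, 0, 0, 0, 0],
    [0, 0, 0, 0, 0, 0, 0],
    [0, 0, 0, 0, 0, 0, 0]
  ]
}}

```text
time_s: 20.45
position: [0.5776, 0.2375, -0.0303]
tcp_rot: [[0.988, 0.156, 0.001], [0.156, -0.988, 0.001], [0.001, -0.001, -1.0]]
force: [-0.3, 0.7, 1.8]
opening: 0.11
grasp_force: 30.0
```

The mop is gripped (9.6 mm). I'll lift it and go above the pot, tilting high up toward azimuth 20°.

Emit:
{"fn": "drive_tool", "kwargs": {
  "steps": [
    [0, 0, 0, -0.2, 0, 0, 0],
    [0, 0, 0, -0.6, 0, 0, 0],
    [0, 0, 0, -1.0, 0, 0, 0],
    [0, 0, 0, -1.0, 0, 0, 0]
  ]
}}

```text
time_s: 20.85
position: [0.583, 0.2387, 0.0965]
tcp_rot: [[0.988, 0.156, 0.015], [0.156, -0.988, 0.004], [0.015, -0.002, -1.0]]
force: [1.0, 0.1, 0.8]
opening: 0.111
grasp_force: 30.0
```

Emit:
{"fn": "drive_tool", "kwargs": {
  "steps": [
    [0, 0, 0, -0.4, 0, 0, 0],
    [0, 0, 0, -0.8, 0, 0, 0],
    [0, 0, 0, -1.0, 0, 0, 0],
    [0, 0, 0, -1.0, 0, 0, 0]
  ]
}}

```text
time_s: 21.25
position: [0.5803, 0.2378, 0.2138]
tcp_rot: [[0.988, 0.156, 0.009], [0.156, -0.988, 0.003], [0.01, -0.002, -1.0]]
force: [0.1, -1.0, 0.1]
opening: 0.105
grasp_force: 30.0
```

```bash
python3 - <<'E'
from h import *
s=read_state(); print(s['time_s'],s['position'],s['opening']*87,s['grasp_force'],s['joint_positions'].round(1))
B0,R=stand(20,12,.1166,.0363,14e-3,.245); A=(np.array([.62,.05,.33]),Rt(20)); print(B0)
print('go');plan(*A);print('tilt');plan(B0,R,*A)
E
```

```text
21.25 [0.58030077 0.23780828 0.21377617] 9.169303372462858 29.95287001132965 [12.1 28.6 80.6  0.1 70.3 93. ]
[0.70430164 0.03122373 0.35150482]
go
[0.046, 0.798, -0.485, -0.0, -0.003, -0.064] 2.2
[-0.033, 0.799, -0.485, -0.0, -0.003, -0.064] 2.2
tilt
[0.303, 0.194, -0.09, 0.0, 0.454, -0.0] 4.5
[0.292, 0.194, 0.121, 0.0, 0.454, -0.0] 4.5
```

Emit:
{"fn": "drive_tool", "kwargs": {
  "steps": [
    [0, 0.046, 0.798, -0.485, 0, 0, -0.064],
    [0, 0.046, 0.798, -0.485, 0, 0, -0.064],
    [0, 0.046, 0.798, -0.485, 0, 0, -0.064],
    [0, 0.046, 0.798, -0.485, 0, 0, -0.064]
  ]
}}

```text
time_s: 21.65
position: [0.5982, 0.1417, 0.2671]
tcp_rot: [[0.969, 0.247, 0.0], [0.247, -0.969, 0.001], [0.001, -0.001, -1.0]]
force: [0.8, 0.5, -0.5]
opening: 0.11
grasp_force: 30.0
```

Emit:
{"fn": "drive_tool", "kwargs": {
  "steps": [
    [0, -0.033, 0.799, -0.485, 0, 0, -0.064],
    [0, -0.033, 0.799, -0.485, 0, 0, -0.064],
    [0, -0.033, 0.799, -0.485, 0, 0, -0.064],
    [0, -0.033, 0.799, -0.485, 0, 0, -0.064]
  ]
}}

```text
time_s: 22.05
position: [0.618, 0.0492, 0.3248]
tcp_rot: [[0.94, 0.34, -0.001], [0.34, -0.94, 0.002], [0.0, -0.002, -1.0]]
force: [0.2, 1.2, -1.3]
opening: 0.109
grasp_force: 30.0
```

Emit:
{"fn": "drive_tool", "kwargs": {
  "steps": [
    [0, 0.303, 0.194, -0.09, 0, 0.454, 0],
    [0, 0.303, 0.194, -0.09, 0, 0.454, 0],
    [0, 0.303, 0.194, -0.09, 0, 0.454, 0],
    [0, 0.303, 0.194, -0.09, 0, 0.454, 0],
    [0, 0.303, 0.194, -0.09, 0, 0.454, 0],
    [0, 0.303, 0.194, -0.09, 0, 0.454, 0]
  ]
}}

```text
time_s: 22.65
position: [0.6546, 0.0429, 0.331]
tcp_rot: [[0.737, 0.342, 0.583], [0.261, -0.94, 0.22], [0.624, -0.01, -0.782]]
force: [-0.3, -0.9, -1.1]
opening: 0.111
grasp_force: 30.0
```

```bash
python3 - <<'E'
from h import *
s=read_state(); print(s['time_s'],s['position'],s['opening']*87,s['grasp_force'],s['joint_positions'].round(1))
B0,R=stand(20,12,.1166,.0363,14e-3,.245)
print('tilt');plan(B0,R)
E
```

```text
22.65 [0.65457792 0.04290597 0.33099028] 9.66584049962566 29.952147603034973 [-18.1  12.   99.9  35.7  42.   30.7]
tilt
[0.386, 0.231, 0.087, -0.003, 0.459, -0.006] 4.6
```

Emit:
{"fn": "drive_tool", "kwargs": {
  "steps": [
    [0, 0.386, 0.231, 0.087, -0.003, 0.459, -0.006],
    [0, 0.386, 0.231, 0.087, -0.003, 0.459, -0.006],
    [0, 0.386, 0.231, 0.087, -0.003, 0.459, -0.006],
    [0, 0.386, 0.231, 0.087, -0.003, 0.459, -0.006],
    [0, 0.386, 0.231, 0.087, -0.003, 0.459, -0.006],
    [0, 0.386, 0.231, 0.087, -0.003, 0.459, -0.006],
    [0, 0.386, 0.231, 0.087, -0.003, 0.459, -0.006]
  ]
}}

```text
time_s: 23.35
position: [0.7105, 0.0318, 0.3581]
tcp_rot: [[0.191, 0.351, 0.917], [0.077, -0.936, 0.342], [0.978, 0.006, -0.206]]
force: [-1.0, 1.3, -1.7]
opening: 0.107
grasp_force: 30.0
```

```bash
cat > chk.py <<'E'
import sys
from h import *
az,L,h,r0=map(float,sys.argv[1:5])
s=read_state(); print(s['time_s'],s['opening']*87,s['joint_positions'].round(1),s['force'].round(1))
b=s['position']+s['tcp_rot']@[-L,0,-h]; print('butt',b,'rel',b[:2]-POT,'down in tool',(s['tcp_rot'].T@[0,0,-1]).round(3))
for z in map(float,sys.argv[5:]):
    print('to',z); plan(*stand(az,12,L,h,r0,z))
E
python3 chk.py 20 .1166 .0363 .014 .245 .13 .066
```

```text
23.35 9.325606535131046 [-27.8  24.6 118.  118.2  56.  -57.2] [-1.   1.3 -1.7]
butt [0.65496113 0.01029565 0.25152305] rel [0.01996113 0.00429565] down in tool [-0.978 -0.006  0.206]
to 0.245
[-0.064, -0.014, -0.038, -0.005, -0.001, 0.005] 0.2
to 0.13
[-0.501, -0.01, 0.08, -0.003, -0.001, 0.002] 1.2
[-0.501, -0.008, 0.08, -0.003, -0.001, 0.002] 1.2
to 0.066
[-0.762, -0.011, 0.135, -0.003, -0.001, 0.002] 1.9
[-0.762, -0.009, 0.136, -0.003, -0.001, 0.002] 1.9
```

Emit:
{"fn": "drive_tool", "kwargs": {
  "steps": [
    [0, -0.2, -0.01, -0.01, -0.003, 0, 0.003],
    [0, -0.501, -0.01, 0.08, -0.003, 0, 0.003],
    [0, -0.501, -0.01, 0.08, -0.003, 0, 0.003],
    [0, -0.501, -0.01, 0.08, -0.003, 0, 0.003]
  ]
}}

```text
time_s: 23.75
position: [0.7067, 0.0316, 0.2958]
tcp_rot: [[0.199, 0.347, 0.917], [0.071, -0.938, 0.339], [0.977, -0.002, -0.212]]
force: [-0.2, 0.1, 0.3]
opening: 0.108
grasp_force: 30.0
```

```bash
python3 chk.py 20 .1166 .0363 .014 .13 .066;  python3 - <<'E'
from h import *
s=read_state()
for n in('top','scene'):
    c=cap(n); hsv=cv2.cvtColor(c['color'],cv2.COLOR_BGR2HSV).astype(int); H,S_,V=hsv[...,0],hsv[...,1],hsv[...,2]
    q=np.array([s['position']+s['tcp_rot']@np.array([l,0,-.0363]) for l in(-.1166,-.06,-.01)]); b=proj(c,q)
    m=((H<6)|(H>172))&(S_>150)&(V>90); v,u=np.where(m); k=np.hypot(u-b[1,0],v-b[1,1])<25; print(n,b.round(1).tolist(),k.sum(), [(u[k][i],v[k][i]) for i in (v[k].argmin(),v[k].argmax())] if k.any() else '')
E
```

```text
23.75 9.384285021934037 [-28.   32.6 121.1 123.8  61.5 -67.8] [-0.2  0.1  0.3]
butt [0.65023894 0.01096208 0.18950445] rel [0.01523894 0.00496208] down in tool [-0.977  0.002  0.212]
to 0.13
[-0.487, -0.003, 0.085, -0.004, 0.003, -0.001] 1.2
to 0.066
[-0.504, -0.001, 0.099, -0.002, 0.001, -0.0] 1.2
[-0.504, -0.001, 0.098, -0.002, 0.001, -0.0] 1.2
top [[317.3, 216.9], [315.9, 203.5], [314.6, 190.1]] 0 
scene [[328.3, 203.5], [324.9, 182.6], [321.7, 163.2]] 3 [(np.int64(310), np.int64(191)), (np.int64(311), np.int64(197))]
```

```bash
python3 - <<'E'
from h import *
s=read_state()
q=np.array([s['position']+s['tcp_rot']@np.array([l,0,-.0363]) for l in(-.11,-.06,-.02,.02,.035)])
for n in('top','scene','wrist'):
    c=cap(n); C=cloud(c); b=proj(c,q).round().astype(int)
    for p,uv in zip(q,b):
        if 0<=uv[0]<640 and 0<=uv[1]<480: print(n,uv,p.round(3),C[uv[1],uv[0]].round(3),c['color'][uv[1],uv[0]])
    if n=='scene':
        hsv=cv2.cvtColor(c['color'],cv2.COLOR_BGR2HSV).astype(int); H,S_,V=hsv[...,0],hsv[...,1],hsv[...,2]
        m=((H<8)|(H>170))&(S_>130)&(V>70)&(np.linalg.norm(C-q[1],axis=-1)<.09); v,u=np.where(m); print(m.sum()); 
        if m.sum(): print(C[m].mean(0), C[m][:,2].min(),C[m][:,2].max(), u.min(),u.max(),v.min(),v.max())
E
```

```text
top [318 215] [0.652 0.01  0.199] [0.616 0.014 0.33 ] [74 72 76]
top [316 203] [0.662 0.014 0.248] [0.639 0.017 0.324] [93 91 93]
top [315 192] [0.669 0.017 0.287] [0.666 0.018 0.301] [ 95  96 142]
top [314 181] [0.677 0.02  0.326] [0.671 0.021 0.343] [214 230 235]
top [313 176] [0.68  0.021 0.341] [0.679 0.022 0.346] [205 223 230]
scene [328 200] [0.652 0.01  0.199] [0.543 0.072 0.296] [24 22 21]
scene [325 181] [0.662 0.014 0.248] [0.553 0.074 0.338] [24 25 27]
scene [323 166] [0.669 0.017 0.287] [0.574 0.068 0.36 ] [58 53 54]
scene [320 150] [0.677 0.02  0.326] [0.673 0.023 0.329] [143 159 166]
scene [319 144] [0.68  0.021 0.341] [0.677 0.023 0.343] [251 255 255]
0
wrist [315 402] [0.662 0.014 0.248] [ 0.581 -0.015  0.354] [88 80 75]
wrist [315 332] [0.669 0.017 0.287] [ 0.599 -0.008  0.353] [107 103  99]
wrist [315 252] [0.677 0.02  0.326] [0.67  0.018 0.33 ] [164 183 188]
wrist [315 220] [0.68  0.021 0.341] [0.674 0.019 0.343] [244 253 254]
```

Both cameras put the upper part of the mop where predicted, so it's well held. I'll lower it.

Emit:
{"fn": "drive_tool", "kwargs": {
  "steps": [
    [0, -0.25, 0, 0.043, 0, 0, 0],
    [0, -0.487, 0, 0.085, -0.002, 0, 0],
    [0, -0.487, 0, 0.085, -0.002, 0, 0],
    [0, -0.487, 0, 0.085, -0.002, 0, 0]
  ]
}}

```text
time_s: 24.4
position: [0.704, 0.0289, 0.2386]
tcp_rot: [[0.197, 0.341, 0.919], [0.074, -0.94, 0.333], [0.978, 0.002, -0.21]]
force: [-0.6, -0.3, -0.5]
opening: 0.107
grasp_force: 30.0
```

Emit:
{"fn": "drive_tool", "kwargs": {
  "steps": [
    [0, -0.2, 0, 0.042, 0, 0, 0],
    [0, -0.38, 0, 0.08, 0, 0, 0],
    [0, -0.46, 0, 0.097, 0, 0, 0],
    [0, -0.49, 0, 0.103, 0, 0, 0],
    [0, -0.49, 0, 0.103, 0, 0, 0]
  ]
}}

```text
time_s: 24.9
position: [0.7037, 0.0287, 0.1783]
tcp_rot: [[0.196, 0.341, 0.919], [0.074, -0.94, 0.333], [0.978, 0.003, -0.21]]
force: [-0.3, -0.2, 0.5]
opening: 0.108
grasp_force: 30.0
```

```bash
python3 chk.py 20 .1166 .0363 .014 .06 .057
```

```text
24.9 9.423550019259851 [-28.4  50.  123.1 130.4  73.3 -84.8] [-0.3 -0.2  0.5]
butt [0.64746439 0.00792876 0.07194294] rel [0.01246439 0.00192876] down in tool [-0.978 -0.003  0.21 ]
to 0.06
[-0.094, -0.019, 0.032, 0.001, 0.001, 0.002] 0.2
to 0.057
[-0.118, -0.019, 0.037, 0.001, 0.001, 0.002] 0.3
```

Emit:
{"fn": "drive_tool", "kwargs": {
  "steps": [
    [0, -0.04, -0.005, 0.009, 0, 0, 0],
    [0, -0.07, -0.01, 0.015, 0, 0, 0],
    [0, -0.085, -0.01, 0.019, 0, 0, 0],
    [0, -0.09, -0.01, 0.02, 0, 0, 0],
    [0, -0.09, -0.01, 0.02, 0, 0, 0]
  ]
}}

```text
time_s: 25.4
position: [0.7031, 0.0299, 0.1659]
tcp_rot: [[0.198, 0.341, 0.919], [0.074, -0.94, 0.333], [0.977, 0.002, -0.212]]
force: [-0.2, 0.0, -0.0]
opening: 0.106
grasp_force: 30.0
```

Emit:
{"fn": "drive_tool", "kwargs": {
  "steps": [
    [0, -0.004, 0, 0.001, 0, 0, 0],
    [0, -0.008, 0, 0.0017, 0, 0, 0],
    [0, -0.008, 0, 0.0017, 0, 0, 0]
  ]
}}

```text
time_s: 25.7
position: [0.7031, 0.0298, 0.165]
tcp_rot: [[0.198, 0.341, 0.919], [0.074, -0.94, 0.333], [0.977, 0.002, -0.212]]
force: [0.1, 0.2, -0.3]
opening: 0.108
grasp_force: 30.0
```

Emit:
{"fn": "drive_tool", "kwargs": {
  "steps": [
    [0, -0.004, 0, 0.001, 0, 0, 0],
    [0, -0.008, 0, 0.0017, 0, 0, 0],
    [0, -0.008, 0, 0.0017, 0, 0, 0]
  ]
}}

```text
time_s: 26.0
position: [0.7031, 0.0298, 0.164]
tcp_rot: [[0.198, 0.341, 0.919], [0.074, -0.94, 0.333], [0.977, 0.002, -0.212]]
force: [-0.5, -0.5, -0.6]
opening: 0.111
grasp_force: 30.0
```

Emit:
{"fn": "drive_tool", "kwargs": {
  "steps": [
    [0, -0.004, 0, 0.001, 0, 0, 0],
    [0, -0.008, 0, 0.0017, 0, 0, 0],
    [0, -0.008, 0, 0.0017, 0, 0, 0]
  ]
}}

```text
time_s: 26.3
position: [0.7031, 0.0298, 0.163]
tcp_rot: [[0.198, 0.341, 0.919], [0.074, -0.94, 0.333], [0.977, 0.002, -0.212]]
force: [-1.1, 1.1, -0.5]
opening: 0.107
grasp_force: 30.0
```

Emit:
{"fn": "drive_tool", "kwargs": {
  "steps": [
    [0, -0.004, 0, 0.001, 0, 0, 0],
    [0, -0.008, 0, 0.0017, 0, 0, 0],
    [0, -0.008, 0, 0.0017, 0, 0, 0]
  ]
}}

```text
time_s: 26.6
position: [0.7031, 0.0298, 0.162]
tcp_rot: [[0.198, 0.341, 0.919], [0.074, -0.94, 0.333], [0.977, 0.002, -0.212]]
force: [0.3, 0.2, -0.6]
opening: 0.104
grasp_force: 30.0
```

Emit:
{"fn": "drive_tool", "kwargs": {
  "steps": [
    [0, -0.004, 0, 0.001, 0, 0, 0],
    [0, -0.008, 0, 0.0017, 0, 0, 0],
    [0, -0.008, 0, 0.0017, 0, 0, 0]
  ]
}}

```text
time_s: 26.9
position: [0.7031, 0.0298, 0.161]
tcp_rot: [[0.198, 0.341, 0.919], [0.074, -0.94, 0.333], [0.977, 0.002, -0.212]]
force: [0.0, 0.8, -0.4]
opening: 0.105
grasp_force: 30.0
```

Emit:
{"fn": "drive_tool", "kwargs": {
  "steps": [
    [0, -0.004, 0, 0.001, 0, 0, 0],
    [0, -0.008, 0, 0.0017, 0, 0, 0],
    [0, -0.008, 0, 0.0017, 0, 0, 0]
  ]
}}

```text
time_s: 27.2
position: [0.7031, 0.0298, 0.16]
tcp_rot: [[0.198, 0.341, 0.919], [0.074, -0.94, 0.333], [0.977, 0.002, -0.212]]
force: [0.1, -0.1, -0.9]
opening: 0.109
grasp_force: 30.0
```

Emit:
{"fn": "drive_tool", "kwargs": {
  "steps": [
    [0, -0.004, 0, 0.001, 0, 0, 0],
    [0, -0.008, 0, 0.0017, 0, 0, 0],
    [0, -0.008, 0, 0.0017, 0, 0, 0]
  ]
}}

```text
time_s: 27.5
position: [0.7031, 0.0298, 0.159]
tcp_rot: [[0.198, 0.341, 0.919], [0.074, -0.94, 0.333], [0.977, 0.002, -0.212]]
force: [0.1, -0.5, -0.2]
opening: 0.104
grasp_force: 30.0
```

Emit:
{"fn": "drive_tool", "kwargs": {
  "steps": [
    [0, -0.004, 0, 0.001, 0, 0, 0],
    [0, -0.008, 0, 0.0017, 0, 0, 0],
    [0, -0.008, 0, 0.0017, 0, 0, 0]
  ]
}}

```text
time_s: 27.8
position: [0.703, 0.0298, 0.1581]
tcp_rot: [[0.198, 0.341, 0.919], [0.074, -0.94, 0.333], [0.977, 0.002, -0.212]]
force: [0.3, 0.4, 0.2]
opening: 0.107
grasp_force: 30.0
```

Emit:
{"fn": "drive_tool", "kwargs": {
  "steps": [
    [0, -0.004, 0, 0.001, 0, 0, 0],
    [0, -0.008, 0, 0.0017, 0, 0, 0],
    [0, -0.008, 0, 0.0017, 0, 0, 0]
  ]
}}

```text
time_s: 28.1
position: [0.7031, 0.0298, 0.1571]
tcp_rot: [[0.198, 0.341, 0.919], [0.074, -0.94, 0.333], [0.977, 0.002, -0.212]]
force: [0.4, 0.7, -0.2]
opening: 0.107
grasp_force: 30.0
```

```bash
python3 - <<'E'
from h import *
s=read_state(); print(s['position'],s['force'],s['moment'])
for n in('top','scene','wrist'):
    c=cap(n); C=(cloud(c)-s['position'])@s['tcp_rot']; m=(c['range_z']>0)&(abs(C[...,1])<.012)&(abs(C[...,2]+.0363)<.014)&(C[...,0]>.012)&(C[...,0]<.09)
    bgr=c['color'].astype(int); w=m&(bgr.min(-1)>140); x=C[...,0][m]; print(n,m.sum(),w.sum(),np.percentile(x,[2,50,98,100]).round(4) if len(x) else '', [ (round(a/1000,3),C[m&(abs(C[...,0]*1000-a)<5)][:,1:].mean(0).round(4).tolist()) for a in (20,30,40) if (m&(abs(C[...,0]*1000-a)<5)).any()])
E
```

```text
[0.70306253 0.02981666 0.15709653] [ 0.38701547  0.66915463 -0.18233867] [-0.22141647  0.54875828  0.00371828]
top 54 50 [0.0147 0.0342 0.039  0.0394] [(0.02, [-0.0023, -0.0428]), (0.03, [-0.0033, -0.0417]), (0.04, [-0.0023, -0.0397])]
scene 50 46 [0.0126 0.0282 0.0411 0.0412] [(0.02, [-0.0036, -0.04]), (0.03, [-0.0041, -0.041]), (0.04, [-0.0039, -0.0407])]
wrist 1558 1420 [0.0128 0.0282 0.0393 0.041 ] [(0.02, [-0.0008, -0.0414]), (0.03, [-0.0008, -0.0429]), (0.04, [-0.0009, -0.0406])]
```

```bash
python3 - <<'E'
from h import *
for n in('top','scene'):
    c=dict(np.load(f'{n}_l.npz')); C=cloud(c); hsv=cv2.cvtColor(c['color'],cv2.COLOR_BGR2HSV).astype(int); H,S,V=hsv[...,0],hsv[...,1],hsv[...,2]
    m=(H>20)&(H<35)&(S>140)&(V>90)&(np.hypot(C[...,0]-.65,C[...,1]-.03)<.05)&(C[...,2]>.04)&(C[...,2]<.25); P=C[m]
    mm=P.mean(0); w=np.linalg.svd(P-mm,full_matrices=False)[2][0]; w*=np.sign(w[2]); t=(P-mm)@w
    print(n,m.sum(),'lean',np.degrees(np.arccos(w[2])),'az',np.degrees(np.arctan2(w[1],w[0])),'lo',mm+w*t.min(),'hi',mm+w*t.max())
    r=np.hypot(C[...,0]-.635,C[...,1]-.006); k=(r<.034)&(C[...,2]<.1)&(H>8)&(H<25)&(S<200)&~m; print('  floor',k.sum(),np.percentile(C[...,2][k],[5,25,50,75]) if k.any() else '')
E
```

```text
top 78 lean 10.974586081516078 az 75.56979837107147 lo [0.64691619 0.02216633 0.0559248 ] hi [0.65341224 0.04741153 0.1903492 ]
  floor 571 [0.05474185 0.05640052 0.0576128  0.05875303]
scene 71 lean 15.331176352635268 az 89.97619397473262 lo [0.65377279 0.02465107 0.09393806] hi [0.6537838  0.05115141 0.19060032]
  floor 52 [-0.75924316 -0.75439681 -0.75151469 -0.7475815 ]
```

Emit:
{"fn": "drive_tool", "kwargs": {
  "steps": [
    [0, -0.004, 0, 0.001, 0, 0, 0],
    [0, -0.008, 0, 0.0017, 0, 0, 0],
    [0, -0.008, 0, 0.0017, 0, 0, 0]
  ]
}}

```text
time_s: 28.55
position: [0.7031, 0.0298, 0.1561]
tcp_rot: [[0.198, 0.341, 0.919], [0.074, -0.94, 0.333], [0.977, 0.002, -0.212]]
force: [-0.6, -0.2, 0.5]
opening: 0.104
grasp_force: 30.0
```

Emit:
{"fn": "drive_tool", "kwargs": {
  "steps": [
    [0, -0.004, 0, 0.001, 0, 0, 0],
    [0, -0.008, 0, 0.0017, 0, 0, 0],
    [0, -0.008, 0, 0.0017, 0, 0, 0]
  ]
}}

```text
time_s: 28.85
position: [0.7031, 0.0298, 0.1554]
tcp_rot: [[0.198, 0.341, 0.919], [0.074, -0.94, 0.333], [0.977, 0.002, -0.211]]
force: [0.2, -0.5, -0.1]
opening: 0.108
grasp_force: 30.0
```

Emit:
{"fn": "drive_tool", "kwargs": {
  "steps": [
    [0, -0.004, 0, 0.001, 0, 0, 0],
    [0, -0.008, 0, 0.0017, 0, 0, 0],
    [0, -0.008, 0, 0.0017, 0, 0, 0]
  ]
}}

```text
time_s: 29.15
position: [0.7033, 0.0298, 0.1552]
tcp_rot: [[0.196, 0.341, 0.919], [0.074, -0.94, 0.333], [0.978, 0.003, -0.209]]
force: [0.1, 0.4, 2.9]
opening: 0.105
grasp_force: 30.0
```

```bash
python3 - <<'E'
from h import *
for i in range(2):
    c=cap('top'); s=read_state(); print(s['position'],s['force'].round(2),s['moment'].round(2))
E
```

```text
[0.70332587 0.02980727 0.15515305] [0.58 0.92 3.98] [ 0.1  -0.12 -0.01]
[0.70331722 0.02981931 0.15513313] [0.11 0.43 3.85] [ 0.11 -0.14 -0.01]
```

The mop butt touches the floor (fz ≈ 3.9 N). I'll release it and back out.

Emit:
{"fn": "drive_tool", "kwargs": {
  "steps": [
    [0, 0.003, 0, 0, 0, 0, 0],
    [11, 0.003, 0, 0, 0, 0, 0],
    [14, 0.003, 0, 0, 0, 0, 0],
    [22, 0.003, 0, 0, 0, 0, 0],
    [22, 0.003, 0, 0, 0, 0, 0],
    [22, 0.003, 0, 0, 0, 0, 0],
    [22, 0.003, 0, 0, 0, 0, 0]
  ]
}}

```text
time_s: 29.95
position: [0.7031, 0.0299, 0.1544]
tcp_rot: [[0.199, 0.341, 0.919], [0.074, -0.94, 0.333], [0.977, 0.002, -0.212]]
force: [-0.1, -0.4, -0.3]
opening: 0.249
grasp_force: 0.0
```

```bash
python3 - <<'E'
from h import *
s=read_state(); print(s['time_s'],s['position'],s['joint_positions'].round(1),s['opening']*87,s['force'],s['grasp_force'])
R=s['tcp_rot']; A=s['position']-R[:,2]*.075; B=A+[0,0,.15]-R[:,2]*0; 
print('back');plan(A,R);print('up');plan(B,R,A,R)
E
```

```text
29.95 [0.70305503 0.02985344 0.15435203] [-28.2  53.4 122.9 131.2  75.3 -87.3] 21.690955091953327 [-0.141955   -0.38540705 -0.25009616] 0.0
back
[0.0, 0.0, -0.625, 0.0, 0.0, 0.0] 1.5
up
[0.611, 0.001, -0.133, 0.0, 0.0, 0.0] 1.5
[0.611, 0.001, -0.133, 0.0, 0.0, 0.0] 1.5
```

Emit:
{"fn": "drive_tool", "kwargs": {
  "steps": [
    [22, 0, 0, -0.1, 0, 0, 0],
    [22, 0, 0, -0.3, 0, 0, 0],
    [22, 0, 0, -0.5, 0, 0, 0],
    [22, 0, 0, -0.5, 0, 0, 0],
    [22, 0, 0, -0.5, 0, 0, 0]
  ]
}}

```text
time_s: 30.45
position: [0.6479, 0.0089, 0.1672]
tcp_rot: [[0.199, 0.339, 0.919], [0.073, -0.941, 0.331], [0.977, 0.002, -0.212]]
force: [0.0, 0.3, -1.1]
opening: 0.254
grasp_force: 0.0
```

Emit:
{"fn": "drive_tool", "kwargs": {
  "steps": [
    [45, 0.3, 0, -0.065, 0, 0, 0],
    [45, 0.611, 0, -0.133, 0, 0, 0],
    [45, 0.9, 0, -0.2, 0, 0, 0],
    [45, 0.98, 0, -0.213, 0, 0, 0],
    [45, 0.98, 0, -0.213, 0, 0, 0]
  ]
}}

```text
time_s: 30.95
position: [0.6484, 0.0108, 0.2905]
tcp_rot: [[0.193, 0.342, 0.92], [0.078, -0.94, 0.333], [0.978, 0.007, -0.208]]
force: [0.2, 0.0, -0.5]
opening: 0.506
grasp_force: 0.0
```

```bash
python3 pot.py pics/p7.png; python3 - <<'E'
from h import *
s=read_state(); print(s['time_s'],s['position'],s['joint_positions'].round(1),s['opening']*87)
for n in('top','scene'):
    c=dict(np.load(f'{n}_l.npz')); C=cloud(c); hsv=cv2.cvtColor(c['color'],cv2.COLOR_BGR2HSV).astype(int); H,S,V=hsv[...,0],hsv[...,1],hsv[...,2]
    for nm,m in (('yel',(H>20)&(H<35)&(S>140)&(V>90)),('red',((H<4)|(H>172))&(S>150)&(V>70)),('white',(S<60)&(V>140))):
        m=m&(np.hypot(C[...,0]-.65,C[...,1]-.03)<.065)&(C[...,2]>.05)&(C[...,2]<.26); P=C[m]
        if len(P)<8: print(n,nm,len(P)); continue
        mm=P.mean(0); w=np.linalg.svd(P-mm,full_matrices=False)[2][0]; w*=np.sign(w[2]); t=(P-mm)@w
        print(n,nm,len(P),'lean',np.degrees(np.arccos(w[2])).round(1),'az',np.degrees(np.arctan2(w[1],w[0])).round(),'lo',(mm+w*t.min()).round(4),'hi',(mm+w*t.max()).round(4))
g=np.array([.5535,.3287]); A=np.array([.55,.02,.33]); B=(np.array([.5,.2,.28]),Rt(0))
print('untilt');plan(A,Rt(20)); print('over');plan(*B,A,Rt(20))
E
```

```text
31.05 [0.64807008 0.01055116 0.28773522] [-35.5  33.  129.  119.8  68.1 -74.3] 44.56034296008042
top yel 77 lean 10.2 az 81.0 lo [0.649  0.0232 0.0565] hi [0.6525 0.0467 0.1883]
top red 18 lean 15.4 az 28.0 lo [0.6604 0.0148 0.1257] hi [0.6663 0.0179 0.15  ]
top white 71 lean 17.1 az 23.0 lo [0.6515 0.0116 0.0954] hi [0.6818 0.0244 0.202 ]
scene yel 71 lean 15.4 az 89.0 lo [0.6529 0.0249 0.0946] hi [0.6535 0.0516 0.1918]
scene red 71 lean 13.3 az 33.0 lo [0.6567 0.0127 0.094 ] hi [0.669  0.0209 0.1568]
scene white 69 lean 15.6 az 25.0 lo [0.6713 0.0208 0.1603] hi [0.6819 0.0257 0.202 ]
untilt
[0.094, -0.176, -0.4, 0.001, -0.453, 0.001] 4.5
[-0.178, -0.177, -0.37, 0.001, -0.453, 0.001] 4.5
over
[0.061, -0.776, 0.208, 0.0, 0.0, 0.116] 1.9
[-0.075, -0.775, 0.208, 0.0, 0.0, 0.116] 1.9
```

View pics/p7.png

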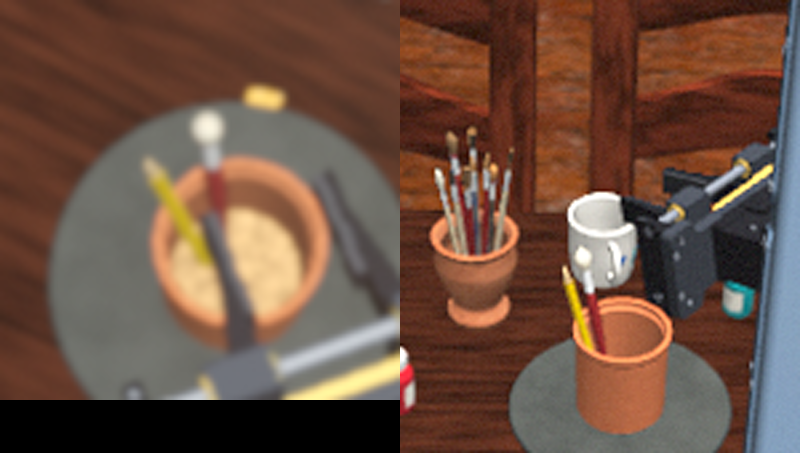

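Both tools stand in the pot, released: mop hair at top crop (208,128), pencil point at (150,165). Next, the dark brush.

```bash
python3 - <<'E'
from h import *
A=(np.array([.62,.06,.33]),Rt(20)); B=(np.array([.53,.31,.25]),Rt(-25.7))
print('untilt');plan(*A); print('over');plan(*B,*A)
E
```

```text
untilt
[0.165, -0.233, -0.076, 0.001, -0.453, 0.001] 4.5
[0.08, -0.233, -0.162, 0.001, -0.453, 0.001] 4.5
over
[0.003, -0.738, 0.222, 0.0, 0.0, 0.177] 1.8
[-0.191, -0.713, 0.222, 0.0, 0.0, 0.177] 1.8
[-0.372, -0.637, 0.222, 0.0, 0.0, 0.177] 1.8
```

Emit:
{"fn": "drive_tool", "kwargs": {
  "steps": [
    [45, 0.165, -0.233, -0.076, 0, -0.453, 0],
    [45, 0.165, -0.233, -0.076, 0, -0.453, 0],
    [45, 0.165, -0.233, -0.076, 0, -0.453, 0],
    [45, 0.165, -0.233, -0.076, 0, -0.453, 0],
    [45, 0.165, -0.233, -0.076, 0, -0.453, 0],
    [45, 0.165, -0.233, -0.076, 0, -0.453, 0]
  ]
}}

```text
time_s: 31.65
position: [0.6311, 0.0434, 0.3029]
tcp_rot: [[0.647, 0.376, 0.663], [0.237, -0.926, 0.294], [0.725, -0.033, -0.688]]
force: [-0.2, 0.4, -0.4]
opening: 0.518
grasp_force: 0.0
```

Emit:
{"fn": "drive_tool", "kwargs": {
  "steps": [
    [45, 0.08, -0.233, -0.162, 0, -0.453, 0],
    [45, 0.08, -0.233, -0.162, 0, -0.453, 0],
    [45, 0.08, -0.233, -0.162, 0, -0.453, 0],
    [45, 0.08, -0.233, -0.162, 0, -0.453, 0],
    [45, 0.08, -0.233, -0.162, 0, -0.453, 0],
    [45, 0.08, -0.233, -0.162, 0, -0.453, 0]
  ]
}}

```text
time_s: 32.25
position: [0.6156, 0.0664, 0.325]
tcp_rot: [[0.92, 0.377, 0.11], [0.37, -0.926, 0.078], [0.131, -0.031, -0.991]]
force: [-0.3, 0.2, 0.0]
opening: 0.512
grasp_force: 0.0
```

```bash
python3 - <<'E'
from h import *
s=read_state(); print(s['time_s'],s['position'],s['joint_positions'].round(1),s['force'].round(1))
B=(np.array([.53,.31,.22]),Rt(-25.7)); print('over');plan(*B)
E
```

```text
32.25 [0.61560678 0.06638279 0.32503044] [-7.1 19.5 78.3  5.4 76.5 59.9] [-0.3  0.2  0. ]
over
[-0.007, -0.707, 0.316, -0.019, -0.025, 0.185] 1.9
[-0.19, -0.688, 0.3, -0.019, -0.025, 0.185] 1.9
[-0.361, -0.62, 0.291, -0.019, -0.025, 0.185] 1.9
```

Emit:
{"fn": "drive_tool", "kwargs": {
  "steps": [
    [45, -0.007, -0.707, 0.316, -0.015, -0.025, 0.185],
    [45, -0.007, -0.707, 0.316, -0.015, -0.025, 0.185],
    [45, -0.007, -0.707, 0.316, -0.015, -0.025, 0.185]
  ]
}}

```text
time_s: 32.55
position: [0.5815, 0.1521, 0.2853]
tcp_rot: [[0.991, 0.11, 0.071], [0.107, -0.993, 0.052], [0.076, -0.044, -0.996]]
force: [-0.9, 0.9, -0.5]
opening: 0.516
grasp_force: 0.0
```

Emit:
{"fn": "drive_tool", "kwargs": {
  "steps": [
    [45, -0.19, -0.688, 0.3, -0.015, -0.025, 0.185],
    [45, -0.19, -0.688, 0.3, -0.015, -0.025, 0.185],
    [45, -0.19, -0.688, 0.3, -0.015, -0.025, 0.185]
  ]
}}

```text
time_s: 32.85
position: [0.5535, 0.2323, 0.2517]
tcp_rot: [[0.985, -0.167, 0.036], [-0.168, -0.985, 0.029], [0.03, -0.034, -0.999]]
force: [0.7, -0.8, -0.0]
opening: 0.517
grasp_force: 0.0
```

Emit:
{"fn": "drive_tool", "kwargs": {
  "steps": [
    [45, -0.361, -0.62, 0.291, -0.015, -0.025, 0.185],
    [45, -0.361, -0.62, 0.291, -0.015, -0.025, 0.185],
    [45, -0.361, -0.62, 0.291, -0.015, -0.025, 0.185],
    [45, -0.361, -0.62, 0.291, -0.015, -0.025, 0.185],
    [45, -0.361, -0.62, 0.291, -0.015, -0.025, 0.185]
  ]
}}

```text
time_s: 33.35
position: [0.5301, 0.309, 0.2221]
tcp_rot: [[0.901, -0.434, 0.004], [-0.434, -0.901, 0.018], [-0.004, -0.018, -1.0]]
force: [0.9, -0.2, -0.5]
opening: 0.515
grasp_force: 0.0
```

```bash
python3 - <<'E'
from h import *
s=read_state(); print(s['time_s'],s['position'],s['joint_positions'].round(1))
c=cap('wrist'); C=cloud(c); ok=c['range_z']>0
m=ok&(C[...,2]>.004)&(C[...,2]<.016)&(np.hypot(C[...,0]-.5,C[...,1]-.353)<.11)
n,l,st,_=cv2.connectedComponentsWithStats(m.astype(np.uint8))
for k in np.argsort(-st[1:,4])[:3]+1:
    P=C[l==k]; mm=P.mean(0)[:2]; w=np.linalg.svd(P[:,:2]-mm,full_matrices=False)[2][0]; w*=np.sign(w[0]); t=(P[:,:2]-mm)@w
    print(st[k],mm,np.degrees(np.arctan2(w[1],w[0])),mm+w*t.min(),mm+w*t.max(),t.max()-t.min(),'h',np.percentile(P[:,2],[50,95]).round(4))
g=[.544,.3331]; plan([*g,.10],Rt(-25.7)); plan([*g,-.0315],Rt(-25.7))
E
```

```text
33.35 [0.53011177 0.30903063 0.22208747] [ 19.3  26.9  82.1   0.9  70.4 134.7]
[289 148  10 152 957] [0.52187985 0.34392699] -25.48882169591662 [0.43395663 0.38584316] [0.59325654 0.30989915] 0.1764764947273173 h [0.0081 0.0099]
[0.01, -0.106, 0.512, -0.006, 0.001, -0.0] 1.3
[0.009, -0.111, 0.511, -0.006, 0.001, -0.0] 1.3
[0.008, -0.064, 0.707, -0.004, 0.001, -0.0] 1.7
[0.007, -0.069, 0.706, -0.004, 0.001, -0.0] 1.7
[0.006, -0.073, 0.706, -0.004, 0.001, -0.0] 1.7
```

Emit:
{"fn": "drive_tool", "kwargs": {
  "steps": [
    [45, 0.01, -0.106, 0.35, -0.006, 0, 0],
    [45, 0.02, -0.213, 0.8, -0.012, 0, 0],
    [45, 0.02, -0.213, 0.8, -0.012, 0, 0],
    [45, 0.02, -0.213, 0.8, -0.012, 0, 0],
    [45, 0.02, -0.213, 0.8, -0.012, 0, 0]
  ]
}}

```text
time_s: 33.9
position: [0.5447, 0.3335, 0.1293]
tcp_rot: [[0.9, -0.435, -0.0], [-0.435, -0.9, 0.003], [-0.002, -0.003, -1.0]]
force: [-0.7, 0.3, 0.4]
opening: 0.517
grasp_force: 0.0
```

```bash
python3 - <<'E'
from h import *
s=read_state(); print(s['time_s'],s['position'])
plan([.5441,.3333,.03],Rt(-25.5)); plan([.5441,.3333,-.031],Rt(-25.5)) 
E
```

```text
33.9 [0.54465189 0.33352477 0.12925532]
[-0.002, 0.006, 0.827, -0.002, 0.001, -0.003] 2.0
[-0.001, 0.004, 0.668, -0.001, 0.001, -0.002] 1.6
[-0.001, 0.003, 0.668, -0.001, 0.001, -0.002] 1.6
```

Emit:
{"fn": "drive_tool", "kwargs": {
  "steps": [
    [45, 0, 0.005, 0.4, 0, 0, 0],
    [45, 0, 0.005, 0.8, 0, 0, 0],
    [45, 0, 0.005, 0.8, 0, 0, 0],
    [45, 0, 0.005, 0.8, 0, 0, 0]
  ]
}}

```text
time_s: 34.3
position: [0.5435, 0.3336, 0.0329]
tcp_rot: [[0.9, -0.435, -0.002], [-0.435, -0.9, 0.003], [-0.003, -0.002, -1.0]]
force: [0.6, 0.8, 2.3]
opening: 0.518
grasp_force: 0.0
```

Emit:
{"fn": "drive_tool", "kwargs": {
  "steps": [
    [45, 0, 0, 0.25, 0, 0, 0],
    [45, 0, 0, 0.42, 0, 0, 0],
    [45, 0, 0, 0.49, 0, 0, 0],
    [45, 0, 0, 0.505, 0, 0, 0],
    [45, 0, 0, 0.505, 0, 0, 0],
    [0, 0, 0, 0.505, 0, 0, 0],
    [0, 0, 0, 0.505, 0, 0, 0]
  ]
}}

```text
time_s: 35.0
position: [0.5431, 0.3341, -0.0284]
tcp_rot: [[0.901, -0.435, -0.002], [-0.435, -0.901, 0.003], [-0.003, -0.002, -1.0]]
force: [-0.4, 0.4, 0.2]
opening: 0.411
grasp_force: 0.0
```

Emit:
{"fn": "drive_tool", "kwargs": {
  "steps": [
    [0, 0, 0, 0, 0, 0, 0],
    [0, 0, 0, 0, 0, 0, 0],
    [0, 0, 0, 0, 0, 0, 0],
    [0, 0, 0, 0, 0, 0, 0],
    [0, 0, 0, 0, 0, 0, 0],
    [0, 0, 0, 0, 0, 0, 0],
    [0, 0, 0, 0, 0, 0, 0]
  ]
}}

```text
time_s: 35.7
position: [0.542, 0.3337, -0.0298]
tcp_rot: [[0.901, -0.435, -0.004], [-0.435, -0.901, 0.002], [-0.005, -0.0, -1.0]]
force: [-0.8, -0.8, -0.1]
opening: 0.095
grasp_force: 30.0
```

The dark brush is gripped (8.3 mm). Lifting it.

Emit:
{"fn": "drive_tool", "kwargs": {
  "steps": [
    [0, 0, 0, -0.2, 0, 0, 0],
    [0, 0, 0, -0.6, 0, 0, 0],
    [0, 0, 0, -1.0, 0, 0, 0],
    [0, 0, 0, -1.0, 0, 0, 0]
  ]
}}

```text
time_s: 36.1
position: [0.548, 0.3358, 0.0975]
tcp_rot: [[0.901, -0.434, 0.01], [-0.434, -0.901, 0.008], [0.006, -0.011, -1.0]]
force: [0.1, 0.3, -0.2]
opening: 0.093
grasp_force: 30.0
```

Emit:
{"fn": "drive_tool", "kwargs": {
  "steps": [
    [0, 0, 0, -0.4, 0, 0, 0],
    [0, 0, 0, -0.8, 0, 0, 0],
    [0, 0, 0, -1.0, 0, 0, 0],
    [0, 0, 0, -1.0, 0, 0, 0],
    [0, 0, 0, -1.0, 0, 0, 0]
  ]
}}

```text
time_s: 36.6
position: [0.5424, 0.333, 0.2096]
tcp_rot: [[0.901, -0.435, -0.005], [-0.435, -0.901, 0.002], [-0.005, 0.0, -1.0]]
force: [-0.2, -0.0, -0.1]
opening: 0.088
grasp_force: 30.0
```

```bash
cat > dk.py <<'E'
from h import *
L,h=.12,.0348; LA=104
def dk(z):
    R=Rt(LA,78); a=np.radians(118); return np.r_[POT+.016*np.array([np.cos(a),np.sin(a)]),z]-R@np.array([-L,0,-h]),R
def rep():
    s=read_state(); b=s['position']+s['tcp_rot']@[-L,0,-h]; print(s['time_s'],s['position'],s['opening']*87,s['joint_positions'].round(1),s['force'].round(1)); print('butt',b,'rel',b[:2]-POT,'down',(s['tcp_rot'].T@[0,0,-1]).round(3))
E
python3 - <<'E'
from dk import *
rep(); B0,R=dk(.245); A=(np.array([.60,.0,.34]),Rt(104)); print(B0); print('go');plan(*A);print('tilt');plan(B0,R,*A)
E
```

```text
36.6 [0.5424404  0.33297037 0.20963466] 7.636893890323568 [ 21.4  29.9  78.8   0.2  71.5 137.1] [-0.2 -0.  -0.1]
butt [0.43453042 0.38506508 0.245027  ] rel [-0.20046958  0.37906508] down [ 0.005 -0.     1.   ]
[0.61321774 0.07736388 0.35514239]
go
[0.544, 0.764, -0.365, -0.001, 0.001, -0.503] 5.0
[-0.127, 0.93, -0.363, -0.001, 0.001, -0.503] 5.0
[-0.729, 0.591, -0.362, -0.001, 0.001, -0.503] 5.0
tilt
[0.299, 0.131, -0.063, -0.0, 0.454, 0.0] 4.5
[0.272, 0.131, 0.139, -0.0, 0.454, 0.0] 4.5
```

Emit:
{"fn": "drive_tool", "kwargs": {
  "steps": [
    [0, 0.3, 0.4, -0.365, 0, 0, -0.12],
    [0, 0.544, 0.764, -0.365, 0, 0, -0.503],
    [0, 0.544, 0.764, -0.365, 0, 0, -0.503],
    [0, 0.544, 0.764, -0.365, 0, 0, -0.503],
    [0, 0.544, 0.764, -0.365, 0, 0, -0.503],
    [0, 0.544, 0.764, -0.365, 0, 0, -0.503]
  ]
}}

```text
time_s: 37.2
position: [0.5606, 0.2214, 0.2508]
tcp_rot: [[0.954, 0.3, -0.009], [0.3, -0.954, 0.001], [-0.009, -0.004, -1.0]]
force: [0.8, 0.5, -0.0]
opening: 0.091
grasp_force: 30.0
```

Emit:
{"fn": "drive_tool", "kwargs": {
  "steps": [
    [0, -0.127, 0.93, -0.363, 0, 0, -0.503],
    [0, -0.127, 0.93, -0.363, 0, 0, -0.503],
    [0, -0.127, 0.93, -0.363, 0, 0, -0.503],
    [0, -0.127, 0.93, -0.363, 0, 0, -0.503],
    [0, -0.127, 0.93, -0.363, 0, 0, -0.503],
    [0, -0.127, 0.93, -0.363, 0, 0, -0.503]
  ]
}}

```text
time_s: 37.8
position: [0.5804, 0.1109, 0.2951]
tcp_rot: [[0.491, 0.871, -0.007], [0.871, -0.491, 0.002], [-0.002, -0.008, -1.0]]
force: [0.1, 1.2, 0.0]
opening: 0.091
grasp_force: 30.0
```

Emit:
{"fn": "drive_tool", "kwargs": {
  "steps": [
    [0, -0.729, 0.591, -0.362, 0, 0, -0.503],
    [0, -0.729, 0.591, -0.362, 0, 0, -0.503],
    [0, -0.729, 0.591, -0.362, 0, 0, -0.503],
    [0, -0.729, 0.591, -0.362, 0, 0, -0.503],
    [0, -0.729, 0.591, -0.362, 0, 0, -0.503],
    [0, -0.729, 0.591, -0.362, 0, 0, -0.503]
  ]
}}

```text
time_s: 38.4
position: [0.6, 0.0, 0.3387]
tcp_rot: [[-0.237, 0.971, -0.006], [0.971, 0.237, 0.003], [0.004, -0.005, -1.0]]
force: [-0.4, -0.5, -0.0]
opening: 0.088
grasp_force: 30.0
```

Emit:
{"fn": "drive_tool", "kwargs": {
  "steps": [
    [0, 0.299, 0.131, -0.063, 0, 0.454, 0],
    [0, 0.299, 0.131, -0.063, 0, 0.454, 0],
    [0, 0.299, 0.131, -0.063, 0, 0.454, 0],
    [0, 0.299, 0.131, -0.063, 0, 0.454, 0],
    [0, 0.299, 0.131, -0.063, 0, 0.454, 0],
    [0, 0.299, 0.131, -0.063, 0, 0.454, 0]
  ]
}}

```text
time_s: 39.0
position: [0.6069, 0.0365, 0.3439]
tcp_rot: [[-0.173, 0.972, -0.158], [0.753, 0.234, 0.615], [0.634, -0.012, -0.773]]
force: [0.1, -0.0, -0.5]
opening: 0.09
grasp_force: 30.0
```

```bash
python3 - <<'E'
from dk import *
rep(); plan(*dk(.245))
E
```

```text
39.0 [0.60691096 0.03651928 0.34389915] 7.872261153094054 [-24.   31.   67.5  31.2 106.  -35.1] [ 0.1 -0.  -0.5]
butt [ 0.63314078 -0.07528197  0.29466994] rel [-0.00185922 -0.08128197] down [-0.634  0.012  0.773]
[0.307, 0.129, 0.129, 0.001, 0.449, -0.01] 4.5
```

Emit:
{"fn": "drive_tool", "kwargs": {
  "steps": [
    [0, 0.307, 0.129, 0.129, 0, 0.449, -0.01],
    [0, 0.307, 0.129, 0.129, 0, 0.449, -0.01],
    [0, 0.307, 0.129, 0.129, 0, 0.449, -0.01],
    [0, 0.307, 0.129, 0.129, 0, 0.449, -0.01],
    [0, 0.307, 0.129, 0.129, 0, 0.449, -0.01],
    [0, 0.307, 0.129, 0.129, 0, 0.449, -0.01],
    [0, 0.307, 0.129, 0.129, 0, 0.449, -0.01]
  ]
}}

```text
time_s: 39.7
position: [0.6129, 0.0806, 0.3591]
tcp_rot: [[-0.061, 0.968, -0.242], [0.205, 0.249, 0.946], [0.977, 0.008, -0.214]]
force: [0.6, -0.7, 0.5]
opening: 0.091
grasp_force: 30.0
```

```bash
python3 - <<'E'
from dk import *
rep(); plan(*dk(.245)); print('d');plan(*dk(.15)); plan(*dk(.07))
s=read_state()
for n in('top','scene'):
    c=cap(n); C=(cloud(c)-s['position'])@s['tcp_rot']; m=(c['range_z']>0)&(abs(C[...,1])<.012)&(abs(C[...,2]+h)<.014)&(C[...,0]<-.012)&(C[...,0]>-.15); x=C[m]
    if len(x): print(n,len(x),np.percentile(x[:,0],[0,2,50]).round(4),x[:,1:].mean(0).round(4), x[x[:,0]<-.09][:,1:].mean(0).round(4))
E
```

```text
39.7 [0.61287826 0.08056991 0.35910084] 7.898232291976632 [-27.8  44.7  68.7  57.7 121.1 -37.8] [ 0.6 -0.7  0.5]
butt [0.6285901  0.02300001 0.24932887] rel [-0.0064099   0.01700001] down [-0.977 -0.008  0.214]
[-0.038, -0.004, -0.019, -0.004, 0.004, 0.006] 0.1
d
[-0.811, -0.01, 0.15, -0.004, 0.004, 0.006] 2.0
[-0.731, -0.008, 0.147, -0.002, 0.002, 0.003] 1.8
[-0.732, -0.005, 0.144, -0.002, 0.002, 0.003] 1.8
top 21 [-0.0958 -0.094  -0.0693] [-0.0033 -0.0344] [-0.0027 -0.034 ]
scene 115 [-0.117  -0.1132 -0.0493] [-0.0022 -0.0328] [-0.0011 -0.0339]
```

Emit:
{"fn": "drive_tool", "kwargs": {
  "steps": [
    [0, -0.35, -0.005, 0.06, -0.002, 0.003, 0.003],
    [0, -0.7, -0.01, 0.13, -0.004, 0.004, 0.006],
    [0, -0.811, -0.01, 0.15, -0.004, 0.004, 0.006],
    [0, -0.811, -0.01, 0.15, -0.004, 0.004, 0.006]
  ]
}}

```text
time_s: 40.2
position: [0.6132, 0.077, 0.2598]
tcp_rot: [[-0.049, 0.97, -0.236], [0.199, 0.241, 0.95], [0.979, 0.0, -0.205]]
force: [-0.3, -0.2, -0.3]
opening: 0.093
grasp_force: 30.0
```

```bash
python3 - <<'E'
from dk import *
rep(); plan(*dk(.068))
E
```

```text
40.2 [0.61319513 0.07701249 0.259811  ] 8.052237651764703 [-28.2  51.7  71.3  53.8 116.1 -46.2] [-0.3 -0.2 -0.3]
butt [0.62734469 0.0201215  0.14947404] rel [-0.00765531  0.0141215 ] down [-0.979 -0.     0.205]
[-0.666, 0.001, 0.142, 0.0, -0.002, -0.0] 1.6
```

Emit:
{"fn": "drive_tool", "kwargs": {
  "steps": [
    [0, -0.2, 0, 0.043, 0, 0, 0],
    [0, -0.45, 0, 0.096, 0, 0, 0],
    [0, -0.6, 0, 0.128, 0, 0, 0],
    [0, -0.66, 0, 0.141, 0, 0, 0],
    [0, -0.666, 0, 0.142, 0, 0, 0],
    [0, -0.666, 0, 0.142, 0, 0, 0]
  ]
}}

```text
time_s: 40.8
position: [0.614, 0.0766, 0.1796]
tcp_rot: [[-0.053, 0.971, -0.235], [0.199, 0.241, 0.95], [0.978, 0.004, -0.206]]
force: [1.2, 0.7, -0.1]
opening: 0.091
grasp_force: 30.0
```

Emit:
{"fn": "drive_tool", "kwargs": {
  "steps": [
    [0, -0.025, 0, 0.005, 0, 0, 0],
    [0, -0.045, 0, 0.0095, 0, 0, 0],
    [0, -0.049, 0, 0.0103, 0, 0, 0],
    [0, -0.049, 0, 0.0103, 0, 0, 0]
  ]
}}

```text
time_s: 41.2
position: [0.6135, 0.0767, 0.1724]
tcp_rot: [[-0.051, 0.971, -0.235], [0.199, 0.241, 0.95], [0.979, 0.002, -0.206]]
force: [-0.4, 0.8, -0.5]
opening: 0.089
grasp_force: 30.0
```

Emit:
{"fn": "drive_tool", "kwargs": {
  "steps": [
    [0, -0.004, 0, 0.001, 0, 0, 0],
    [0, -0.008, 0, 0.0017, 0, 0, 0],
    [0, -0.008, 0, 0.0017, 0, 0, 0]
  ]
}}

```text
time_s: 41.5
position: [0.6135, 0.0768, 0.1712]
tcp_rot: [[-0.051, 0.971, -0.235], [0.199, 0.241, 0.95], [0.979, 0.002, -0.206]]
force: [0.4, -0.9, -0.5]
opening: 0.087
grasp_force: 30.0
```

Emit:
{"fn": "drive_tool", "kwargs": {
  "steps": [
    [0, -0.004, 0, 0.001, 0, 0, 0],
    [0, -0.008, 0, 0.0017, 0, 0, 0],
    [0, -0.008, 0, 0.0017, 0, 0, 0]
  ]
}}

```text
time_s: 41.8
position: [0.6134, 0.0768, 0.1702]
tcp_rot: [[-0.051, 0.971, -0.235], [0.199, 0.241, 0.95], [0.979, 0.002, -0.206]]
force: [0.3, 1.5, -0.1]
opening: 0.092
grasp_force: 30.0
```

Emit:
{"fn": "drive_tool", "kwargs": {
  "steps": [
    [0, -0.004, 0, 0.001, 0, 0, 0],
    [0, -0.008, 0, 0.0017, 0, 0, 0],
    [0, -0.008, 0, 0.0017, 0, 0, 0]
  ]
}}

```text
time_s: 42.1
position: [0.6135, 0.0768, 0.1693]
tcp_rot: [[-0.051, 0.971, -0.235], [0.199, 0.241, 0.95], [0.979, 0.002, -0.206]]
force: [-0.8, 0.5, -0.5]
opening: 0.091
grasp_force: 30.0
```

Emit:
{"fn": "drive_tool", "kwargs": {
  "steps": [
    [0, -0.004, 0, 0.001, 0, 0, 0],
    [0, -0.008, 0, 0.0017, 0, 0, 0],
    [0, -0.008, 0, 0.0017, 0, 0, 0]
  ]
}}

```text
time_s: 42.4
position: [0.6135, 0.0768, 0.1683]
tcp_rot: [[-0.051, 0.971, -0.235], [0.199, 0.241, 0.95], [0.979, 0.002, -0.206]]
force: [0.5, 0.7, -0.5]
opening: 0.093
grasp_force: 30.0
```

Emit:
{"fn": "drive_tool", "kwargs": {
  "steps": [
    [0, -0.004, 0, 0.001, 0, 0, 0],
    [0, -0.008, 0, 0.0017, 0, 0, 0],
    [0, -0.008, 0, 0.0017, 0, 0, 0]
  ]
}}

```text
time_s: 42.7
position: [0.6135, 0.0768, 0.1673]
tcp_rot: [[-0.051, 0.971, -0.235], [0.199, 0.241, 0.95], [0.979, 0.002, -0.206]]
force: [-0.1, 0.0, -0.1]
opening: 0.093
grasp_force: 30.0
```

Emit:
{"fn": "drive_tool", "kwargs": {
  "steps": [
    [0, -0.004, 0, 0.001, 0, 0, 0],
    [0, -0.008, 0, 0.0017, 0, 0, 0],
    [0, -0.008, 0, 0.0017, 0, 0, 0]
  ]
}}

```text
time_s: 43.0
position: [0.6135, 0.0767, 0.1663]
tcp_rot: [[-0.051, 0.971, -0.235], [0.199, 0.241, 0.95], [0.979, 0.002, -0.206]]
force: [-0.3, -0.1, 0.0]
opening: 0.092
grasp_force: 30.0
```

Emit:
{"fn": "drive_tool", "kwargs": {
  "steps": [
    [0, -0.004, 0, 0.001, 0, 0, 0],
    [0, -0.008, 0, 0.0017, 0, 0, 0],
    [0, -0.008, 0, 0.0017, 0, 0, 0]
  ]
}}

```text
time_s: 43.3
position: [0.6135, 0.0767, 0.1654]
tcp_rot: [[-0.051, 0.971, -0.235], [0.199, 0.24, 0.95], [0.979, 0.002, -0.206]]
force: [0.7, -0.8, 0.3]
opening: 0.089
grasp_force: 30.0
```

Emit:
{"fn": "drive_tool", "kwargs": {
  "steps": [
    [0, -0.004, 0, 0.001, 0, 0, 0],
    [0, -0.008, 0, 0.0017, 0, 0, 0],
    [0, -0.008, 0, 0.0017, 0, 0, 0]
  ]
}}

```text
time_s: 43.6
position: [0.6136, 0.0767, 0.1644]
tcp_rot: [[-0.051, 0.971, -0.235], [0.199, 0.24, 0.95], [0.979, 0.002, -0.206]]
force: [0.3, -0.4, 0.7]
opening: 0.094
grasp_force: 30.0
```

Emit:
{"fn": "drive_tool", "kwargs": {
  "steps": [
    [0, -0.004, 0, 0.001, 0, 0, 0],
    [0, -0.008, 0, 0.0017, 0, 0, 0],
    [0, -0.008, 0, 0.0017, 0, 0, 0]
  ]
}}

```text
time_s: 43.9
position: [0.6136, 0.0767, 0.1634]
tcp_rot: [[-0.051, 0.971, -0.235], [0.199, 0.24, 0.95], [0.979, 0.002, -0.206]]
force: [1.1, -1.7, 1.1]
opening: 0.094
grasp_force: 30.0
```

Force is building sideways (fy −1.7), which looks like light rim contact. I'll shift 2 mm inward and keep lowering.

Emit:
{"fn": "drive_tool", "kwargs": {
  "steps": [
    [0, 0, 0, -0.008, 0, 0, 0],
    [0, 0, 0, -0.017, 0, 0, 0],
    [0, 0, 0, -0.017, 0, 0, 0]
  ]
}}

```text
time_s: 44.2
position: [0.6139, 0.0748, 0.1637]
tcp_rot: [[-0.051, 0.971, -0.235], [0.199, 0.241, 0.95], [0.979, 0.002, -0.206]]
force: [0.2, 0.1, -0.7]
opening: 0.093
grasp_force: 30.0
```

Emit:
{"fn": "drive_tool", "kwargs": {
  "steps": [
    [0, -0.004, 0, 0.001, 0, 0, 0],
    [0, -0.01, 0, 0.0017, 0, 0, 0],
    [0, -0.01, 0, 0.0017, 0, 0, 0]
  ]
}}

```text
time_s: 44.5
position: [0.6139, 0.0749, 0.1624]
tcp_rot: [[-0.051, 0.971, -0.235], [0.199, 0.241, 0.95], [0.979, 0.001, -0.206]]
force: [-0.3, -0.4, -0.0]
opening: 0.093
grasp_force: 30.0
```

Emit:
{"fn": "drive_tool", "kwargs": {
  "steps": [
    [0, -0.005, 0, 0.001, 0, 0, 0],
    [0, -0.009, 0, 0.002, 0, 0, 0],
    [0, -0.009, 0, 0.002, 0, 0, 0]
  ]
}}

```text
time_s: 44.8
position: [0.614, 0.0748, 0.1614]
tcp_rot: [[-0.051, 0.971, -0.235], [0.199, 0.241, 0.95], [0.979, 0.002, -0.206]]
force: [-1.0, 0.9, 0.2]
opening: 0.089
grasp_force: 30.0
```

Emit:
{"fn": "drive_tool", "kwargs": {
  "steps": [
    [0, -0.005, 0, 0.001, 0, 0, 0],
    [0, -0.009, 0, 0.002, 0, 0, 0],
    [0, -0.009, 0, 0.002, 0, 0, 0]
  ]
}}

```text
time_s: 45.1
position: [0.614, 0.0748, 0.1604]
tcp_rot: [[-0.051, 0.971, -0.235], [0.199, 0.241, 0.95], [0.979, 0.002, -0.206]]
force: [-0.4, -0.3, 0.4]
opening: 0.087
grasp_force: 30.0
```

Emit:
{"fn": "drive_tool", "kwargs": {
  "steps": [
    [0, -0.005, 0, 0.001, 0, 0, 0],
    [0, -0.009, 0, 0.002, 0, 0, 0],
    [0, -0.009, 0, 0.002, 0, 0, 0]
  ]
}}

```text
time_s: 45.4
position: [0.614, 0.0748, 0.1592]
tcp_rot: [[-0.051, 0.971, -0.235], [0.199, 0.241, 0.95], [0.979, 0.002, -0.206]]
force: [-0.0, 0.2, -0.2]
opening: 0.09
grasp_force: 30.0
```

Emit:
{"fn": "drive_tool", "kwargs": {
  "steps": [
    [0, -0.005, 0, 0.001, 0, 0, 0],
    [0, -0.009, 0, 0.002, 0, 0, 0],
    [0, -0.009, 0, 0.002, 0, 0, 0]
  ]
}}

```text
time_s: 45.7
position: [0.614, 0.0749, 0.1588]
tcp_rot: [[-0.051, 0.971, -0.235], [0.198, 0.241, 0.95], [0.979, 0.002, -0.205]]
force: [0.0, 0.4, 1.9]
opening: 0.087
grasp_force: 30.0
```

Floor contact (fz 1.9 N, position lagging the command). I'll release and retreat.

Emit:
{"fn": "drive_tool", "kwargs": {
  "steps": [
    [0, -0.002, 0, 0, 0, 0, 0],
    [10, -0.002, 0, 0, 0, 0, 0],
    [14, -0.002, 0, 0, 0, 0, 0],
    [18, -0.002, 0, 0, 0, 0, 0],
    [18, -0.002, 0, 0, 0, 0, 0],
    [18, -0.002, 0, 0, 0, 0, 0]
  ]
}}

```text
time_s: 46.3
position: [0.614, 0.0748, 0.1578]
tcp_rot: [[-0.051, 0.971, -0.235], [0.199, 0.241, 0.95], [0.979, 0.002, -0.206]]
force: [0.5, -0.6, -0.6]
opening: 0.199
grasp_force: 0.0
```

Emit:
{"fn": "drive_tool", "kwargs": {
  "steps": [
    [18, 0, 0, -0.1, 0, 0, 0],
    [18, 0, 0, -0.3, 0, 0, 0],
    [18, 0, 0, -0.6, 0, 0, 0],
    [18, 0, 0, -1.0, 0, 0, 0],
    [18, 0, 0, -1.0, 0, 0, 0],
    [18, 0, 0, -1.0, 0, 0, 0]
  ]
}}

```text
time_s: 46.9
position: [0.6427, -0.0414, 0.1826]
tcp_rot: [[-0.052, 0.971, -0.232], [0.201, 0.238, 0.95], [0.978, 0.003, -0.207]]
force: [-0.3, 1.6, -0.0]
opening: 0.206
grasp_force: 0.0
```

```bash
python3 pot.py pics/p8.png; python3 - <<'E'
from h import *
s=read_state(); print(s['time_s'],s['position'],s['joint_positions'].round(1),s['opening']*87,s['force'].round(1))
c=dict(np.load('top_l.npz')); C=cloud(c)
m=(C[...,2]>.075)&(C[...,2]<.095)&(np.hypot(C[...,0]-.4925,C[...,1]-.03)<.03); print('post',m.sum(),C[m].mean(0))
A=s['position']+[0,0,.08]-s['tcp_rot'][:,2]*.05; print('up');plan(A,s['tcp_rot'])
B=(np.array([.50,-.08,.28]),Rt(100)); print('untilt');plan(*B,A,s['tcp_rot'])
E
```

```text
47.0 [ 0.64183333 -0.03886666  0.18242732] [-34.6  62.2  58.2  49.9 121.9 -47.7] 17.87573898709352 [0.8 0.2 0.4]
post 43 [0.4924547  0.03017662 0.08458084]
up
[0.653, 0.001, -0.553, 0.0, 0.0, 0.0] 2.1
untilt
[0.067, -0.615, 0.17, -0.015, -0.455, 0.019] 4.6
[0.138, -0.621, 0.082, -0.015, -0.455, 0.019] 4.6
```

View pics/p8.png

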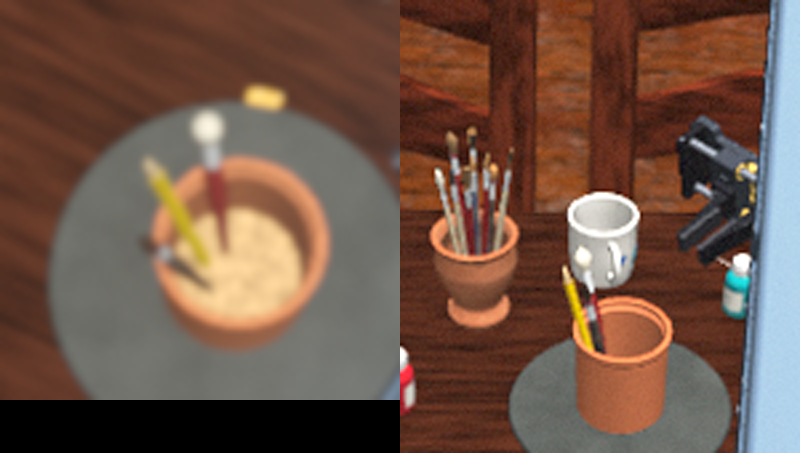

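All three stand released in the pot: mop (208,128), pencil (150,165), dark brush tip (145,243) in the top crop. Next I go to the post. First up, untilt and yaw.

Emit:
{"fn": "drive_tool", "kwargs": {
  "steps": [
    [24, 0.653, 0, -0.553, 0, 0, 0],
    [24, 0.653, 0, -0.553, 0, 0, 0],
    [24, 0.653, 0, -0.553, 0, 0, 0]
  ]
}}

```text
time_s: 47.3
position: [0.6551, -0.0885, 0.2785]
tcp_rot: [[-0.062, 0.97, -0.233], [0.204, 0.241, 0.949], [0.977, 0.011, -0.213]]
force: [-0.2, 0.1, 1.0]
opening: 0.276
grasp_force: 0.0
```

Emit:
{"fn": "drive_tool", "kwargs": {
  "steps": [
    [24, 0.067, -0.615, 0.17, -0.015, -0.455, 0.019],
    [24, 0.067, -0.615, 0.17, -0.015, -0.455, 0.019],
    [24, 0.067, -0.615, 0.17, -0.015, -0.455, 0.019],
    [24, 0.067, -0.615, 0.17, -0.015, -0.455, 0.019],
    [24, 0.067, -0.615, 0.17, -0.015, -0.455, 0.019],
    [24, 0.067, -0.615, 0.17, -0.015, -0.455, 0.019]
  ]
}}

```text
time_s: 47.9
position: [0.5764, -0.08, 0.2792]
tcp_rot: [[-0.161, 0.977, -0.139], [0.762, 0.213, 0.612], [0.628, -0.008, -0.778]]
force: [-0.6, -0.3, 0.6]
opening: 0.275
grasp_force: 0.0
```

Emit:
{"fn": "drive_tool", "kwargs": {
  "steps": [
    [24, 0.138, -0.621, 0.082, -0.015, -0.455, 0.019],
    [24, 0.138, -0.621, 0.082, -0.015, -0.455, 0.019],
    [24, 0.138, -0.621, 0.082, -0.015, -0.455, 0.019],
    [24, 0.138, -0.621, 0.082, -0.015, -0.455, 0.019],
    [24, 0.138, -0.621, 0.082, -0.015, -0.455, 0.019],
    [24, 0.138, -0.621, 0.082, -0.015, -0.455, 0.019]
  ]
}}

```text
time_s: 48.5
position: [0.4982, -0.077, 0.2789]
tcp_rot: [[-0.18, 0.984, -0.003], [0.984, 0.18, 0.001], [0.001, -0.003, -1.0]]
force: [-0.2, 0.0, 0.6]
opening: 0.275
grasp_force: 0.0
```

```bash
python3 - <<'E'
from h import *
s=read_state(); print(s['time_s'],s['position'],s['joint_positions'].round(1),s['opening']*87)
T=dict(np.load('top0.npz')); print('teal',plane(T,[[404,195]],.05))
plan([.4925,.030,.12],Rt(-9.6))
E
```

```text
48.5 [ 0.4981562  -0.07697801  0.27890228] [-21.5  14.9  92.   -0.   73.3 -31.8] 23.938311442586595
teal [[ 0.73884966 -0.1977487   0.05      ]]
[0.442, 0.059, 0.662, -0.001, 0.001, 0.64] 6.4
[0.301, -0.329, 0.663, -0.001, 0.001, 0.64] 6.4
```

Emit:
{"fn": "drive_tool", "kwargs": {
  "steps": [
    [30, 0.442, 0.059, 0.662, 0, 0, 0.64],
    [30, 0.442, 0.059, 0.662, 0, 0, 0.64],
    [30, 0.442, 0.059, 0.662, 0, 0, 0.64],
    [30, 0.442, 0.059, 0.662, 0, 0, 0.64],
    [30, 0.442, 0.059, 0.662, 0, 0, 0.64],
    [30, 0.442, 0.059, 0.662, 0, 0, 0.64],
    [30, 0.442, 0.059, 0.662, 0, 0, 0.64]
  ]
}}

```text
time_s: 49.2
position: [0.4975, -0.0276, 0.1987]
tcp_rot: [[0.71, 0.704, -0.003], [0.704, -0.71, 0.001], [-0.001, -0.003, -1.0]]
force: [-0.3, 0.3, 0.0]
opening: 0.346
grasp_force: 0.0
```

Emit:
{"fn": "drive_tool", "kwargs": {
  "steps": [
    [30, 0.301, -0.329, 0.663, 0, 0, 0.64],
    [30, 0.301, -0.329, 0.663, 0, 0, 0.64],
    [30, 0.301, -0.329, 0.663, 0, 0, 0.64],
    [30, 0.301, -0.329, 0.663, 0, 0, 0.64],
    [30, 0.301, -0.329, 0.663, 0, 0, 0.64],
    [30, 0.301, -0.329, 0.663, 0, 0, 0.64],
    [30, 0.301, -0.329, 0.663, 0, 0, 0.64],
    [30, 0.301, -0.329, 0.663, 0, 0, 0.64]
  ]
}}

```text
time_s: 50.0
position: [0.4951, 0.0256, 0.1193]
tcp_rot: [[0.985, -0.174, -0.003], [-0.174, -0.985, 0.0], [-0.003, 0.0, -1.0]]
force: [-0.3, 0.8, -0.2]
opening: 0.345
grasp_force: 0.0
```

```bash
python3 - <<'E'
from h import *
s=read_state(); print(s['time_s'],s['position'],s['joint_positions'].round(1),s['opening']*87)
c=cap('wrist'); C=cloud(c); m=(C[...,2]>.08)&(C[...,2]<.092)&(np.hypot(C[...,0]-.4925,C[...,1]-.03)<.03); print('post wrist',m.sum(),C[m].mean(0) if m.any() else '')
plan([.4925,.030,.02],Rt(-9.6))
for k in range(1,9):
    f=np.radians(k*2.8125); print([round(.1445*(1-np.cos(f))/.12,3),round(.1445*np.sin(f)/.12,3),0,0,0,round(-f/1.5,4)])
E
```

```text
50.0 [0.49513701 0.0256361  0.11926316] [-10.   26.3 104.2  -0.   49.6  90.1] 29.986157184330654
post wrist 455 [0.49542593 0.02907338 0.08520111]
[-0.027, -0.032, 0.829, 0.0, 0.001, -0.004] 2.0
[np.float64(0.001), np.float64(0.059), 0, 0, 0, np.float64(-0.0327)]
[np.float64(0.006), np.float64(0.118), 0, 0, 0, np.float64(-0.0654)]
[np.float64(0.013), np.float64(0.177), 0, 0, 0, np.float64(-0.0982)]
[np.float64(0.023), np.float64(0.235), 0, 0, 0, np.float64(-0.1309)]
[np.float64(0.036), np.float64(0.293), 0, 0, 0, np.float64(-0.1636)]
[np.float64(0.052), np.float64(0.35), 0, 0, 0, np.float64(-0.1963)]
[np.float64(0.07), np.float64(0.406), 0, 0, 0, np.float64(-0.2291)]
[np.float64(0.092), np.float64(0.461), 0, 0, 0, np.float64(-0.2618)]
```

Emit:
{"fn": "drive_tool", "kwargs": {
  "steps": [
    [30, -0.015, -0.031, 0.1, 0, 0, -0.003],
    [30, -0.015, -0.031, 0.4, 0, 0, -0.003],
    [30, -0.015, -0.031, 0.7, 0, 0, -0.003],
    [30, -0.015, -0.031, 0.82, 0, 0, -0.003],
    [24, -0.015, -0.031, 0.82, 0, 0, -0.003],
    [24, -0.015, -0.031, 0.82, 0, 0, -0.003]
  ]
}}

```text
time_s: 50.65
position: [0.4946, 0.0299, 0.0221]
tcp_rot: [[0.986, -0.168, -0.0], [-0.168, -0.986, -0.001], [0.0, 0.001, -1.0]]
force: [0.1, -0.4, 0.3]
opening: 0.286
grasp_force: 0.0
```

```bash
python3 - <<'E'
from h import *
s=read_state(); print(s['time_s'],s['position'],s['opening']*87,s['force'].round(1),s['grasp_force'])
R=s['tcp_rot']; print(R[:,0]); d=s['position'][:2]-POT; print(np.hypot(*d),np.degrees(np.arctan2(d[1],d[0])))
E
```

```text
50.65 [0.4945782  0.02990371 0.02209153] 24.911272121397783 [ 0.1 -0.4  0.3] 0.0
[ 9.85801463e-01 -1.67914997e-01  1.74334003e-04]
0.14244181093285482 170.33926399616104
```

Emit:
{"fn": "drive_tool", "kwargs": {
  "steps": [
    [24, 0.001, 0.059, 0, 0, 0, -0.0327],
    [24, 0.006, 0.118, 0, 0, 0, -0.0654],
    [24, 0.013, 0.177, 0, 0, 0, -0.0982],
    [24, 0.023, 0.235, 0, 0, 0, -0.1309],
    [24, 0.036, 0.293, 0, 0, 0, -0.1636],
    [24, 0.052, 0.35, 0, 0, 0, -0.1963],
    [24, 0.07, 0.406, 0, 0, 0, -0.2291],
    [24, 0.092, 0.461, 0, 0, 0, -0.2618]
  ]
}}

```text
time_s: 51.45
position: [0.497, -0.0267, 0.024]
tcp_rot: [[0.974, 0.224, 0.003], [0.224, -0.974, -0.002], [0.003, 0.003, -1.0]]
force: [-0.9, -0.4, -0.7]
opening: 0.276
grasp_force: 0.3
```

Emit:
{"fn": "drive_tool", "kwargs": {
  "steps": [
    [24, 0.001, 0.059, 0, 0, 0, -0.0327],
    [24, 0.006, 0.118, 0, 0, 0, -0.0654],
    [24, 0.013, 0.177, 0, 0, 0, -0.0982],
    [24, 0.023, 0.235, 0, 0, 0, -0.1309],
    [24, 0.036, 0.293, 0, 0, 0, -0.1636],
    [24, 0.052, 0.35, 0, 0, 0, -0.1963],
    [24, 0.07, 0.406, 0, 0, 0, -0.2291],
    [24, 0.092, 0.461, 0, 0, 0, -0.2618]
  ]
}}

```text
time_s: 52.25
position: [0.5199, -0.0782, 0.0241]
tcp_rot: [[0.814, 0.58, 0.003], [0.58, -0.814, -0.002], [0.001, 0.003, -1.0]]
force: [-0.6, 0.1, -0.4]
opening: 0.276
grasp_force: 0.3
```

```bash
cat > wh.py <<'E'
from h import *
s=read_state(); d=s['position'][:2]-POT; print(s['time_s'],'tool r',np.hypot(*d),'turn',(np.degrees(np.arctan2(d[1],d[0]))-170.4)%360,'yaw turn',np.degrees(np.arctan2(s['tcp_rot'][1,0],s['tcp_rot'][0,0]))+9.6,s['force'].round(1))
for n in('wrist','top'):
    c=cap(n); C=cloud(c); r=np.hypot(C[...,0]-POT[0],C[...,1]-POT[1]); hsv=cv2.cvtColor(c['color'],cv2.COLOR_BGR2HSV).astype(int)
    m=(C[...,2]>.08)&(C[...,2]<.09)&(abs(r-.1445)<.012)&(hsv[...,0]>10)&(hsv[...,0]<30)&(hsv[...,1]>60)
    if m.sum()>5: p=np.median(C[m],0)-np.r_[POT,0]; print(n,m.sum(),'post turn',(np.degrees(np.arctan2(p[1],p[0]))-170.4)%360)
E
python3 wh.py
```

```text
52.25 tool r 0.1425878103965159 turn 45.795679835708086 yaw turn 45.06704097179345 [-0.6  0.1 -0.4]
wrist 83 post turn 43.96047546757086
```

Turning smoothly: the post is at about 44°. Continuing.

Emit:
{"fn": "drive_tool", "kwargs": {
  "steps": [
    [24, 0.001, 0.059, 0, 0, 0, -0.0327],
    [24, 0.006, 0.118, 0, 0, 0, -0.0654],
    [24, 0.013, 0.177, 0, 0, 0, -0.0982],
    [24, 0.023, 0.235, 0, 0, 0, -0.1309],
    [24, 0.036, 0.293, 0, 0, 0, -0.1636],
    [24, 0.052, 0.35, 0, 0, 0, -0.1963],
    [24, 0.07, 0.406, 0, 0, 0, -0.2291],
    [24, 0.092, 0.461, 0, 0, 0, -0.2618]
  ]
}}

```text
time_s: 53.15
position: [0.5602, -0.1164, 0.0237]
tcp_rot: [[0.531, 0.847, 0.001], [0.847, -0.531, -0.002], [-0.001, 0.002, -1.0]]
force: [-0.4, -0.4, -0.4]
opening: 0.277
grasp_force: 0.3
```

Emit:
{"fn": "drive_tool", "kwargs": {
  "steps": [
    [24, 0.001, 0.059, 0, 0, 0, -0.0327],
    [24, 0.006, 0.118, 0, 0, 0, -0.0654],
    [24, 0.013, 0.177, 0, 0, 0, -0.0982],
    [24, 0.023, 0.235, 0, 0, 0, -0.1309],
    [24, 0.036, 0.293, 0, 0, 0, -0.1636],
    [24, 0.052, 0.35, 0, 0, 0, -0.1963],
    [24, 0.07, 0.406, 0, 0, 0, -0.2291],
    [24, 0.092, 0.461, 0, 0, 0, -0.2618]
  ]
}}

```text
time_s: 53.95
position: [0.6119, -0.1361, 0.0235]
tcp_rot: [[0.167, 0.986, -0.001], [0.986, -0.167, -0.001], [-0.001, -0.0, -1.0]]
force: [-0.1, -0.2, -0.1]
opening: 0.276
grasp_force: 0.3
```

```bash
python3 wh.py
```

```text
53.95 tool r 0.14400946346937976 turn 90.3530150218142 yaw turn 90.00791531222116 [-0.1 -0.2 -0.1]
wrist 25 post turn 88.57442632875723
```

Emit:
{"fn": "drive_tool", "kwargs": {
  "steps": [
    [24, 0, 0.015, 0, 0, 0, 0],
    [24, 0, 0.03, 0, 0, 0, 0],
    [24, 0, 0.03, 0, 0, 0, 0],
    [24, 0, 0.015, 0, 0, 0, 0],
    [34, 0, 0.0, 0, 0, 0, 0],
    [36, 0, 0.0, 0, 0, 0, 0],
    [36, 0, 0.0, 0, 0, 0, 0]
  ]
}}

```text
time_s: 54.75
position: [0.6127, -0.1365, 0.0229]
tcp_rot: [[0.168, 0.986, 0.001], [0.986, -0.168, -0.002], [-0.001, 0.001, -1.0]]
force: [0.6, -0.1, 0.5]
opening: 0.396
grasp_force: 0.0
```

```bash
python3 wh.py; python3 -c "
from h import *
s=read_state();print(s['opening']*87,s['grasp_force'])"
```

```text
54.75 tool r 0.14421806412599925 turn 90.72032232898187 yaw turn 89.91725795028768 [ 0.6 -0.1  0.5]
wrist 18 post turn 90.84230167048077
35.19538885223489 0.0
```

The post is centred between the open fingers at 90.8°, no contact. I'll rise straight up and verify.

Emit:
{"fn": "drive_tool", "kwargs": {
  "steps": [
    [36, 0, 0, -0.2, 0, 0, 0],
    [36, 0, 0, -0.5, 0, 0, 0],
    [36, 0, 0, -0.8, 0, 0, 0],
    [36, 0, 0, -1.0, 0, 0, 0],
    [36, 0, 0, -1.0, 0, 0, 0]
  ]
}}

```text
time_s: 55.35
position: [0.6158, -0.1375, 0.1473]
tcp_rot: [[0.168, 0.986, 0.01], [0.986, -0.168, -0.005], [-0.003, 0.01, -1.0]]
force: [0.3, -0.2, -0.2]
opening: 0.412
grasp_force: 0.0
```

Emit:
{"fn": "drive_tool", "kwargs": {
  "steps": [
    [36, -0.3, 0, -0.4, 0, 0, 0],
    [36, -0.6, 0, -0.8, 0, 0, 0],
    [36, -0.6, 0, -0.8, 0, 0, 0],
    [36, -0.6, 0, -0.8, 0, 0, 0]
  ]
}}

```text
time_s: 55.75
position: [0.6017, -0.2098, 0.2411]
tcp_rot: [[0.171, 0.985, 0.006], [0.985, -0.171, -0.005], [-0.004, 0.007, -1.0]]
force: [0.2, 0.6, 0.9]
opening: 0.413
grasp_force: 0.0
```

```bash
python3 wh.py; python3 - <<'E'
from h import *
for n in('top','scene','wrist'):
    c=cap(n); C=cloud(c); hsv=cv2.cvtColor(c['color'],cv2.COLOR_BGR2HSV).astype(int); H,S,V=hsv[...,0],hsv[...,1],hsv[...,2]
    for nm,m in (('yel',(H>20)&(H<35)&(S>140)&(V>90)),('red',((H<4)|(H>172))&(S>150)&(V>70)),('any>.15',V>=0)):
        m=m&(np.hypot(C[...,0]-.635,C[...,1]-.006)<.08)&(C[...,2]>(.15 if nm[0]=='a' else .05))&(C[...,2]<.26); P=C[m]
        if len(P)>5: print(n,nm,len(P),P.mean(0).round(3),'zmax',P[:,2].max().round(3))
    m=(C[...,2]>.03)&(C[...,2]<.1)
    if n=='top':
        T=dict(np.load('top0.npz')); print('eraser/bottle diff', [np.abs(c['color'][v-6:v+6,u-6:u+6].astype(int)-T['color'][v-6:v+6,u-6:u+6]).mean().round(1) for u,v in((259,332),(244,185),(404,195))])
E
```

```text
55.75 tool r 0.21839987818861392 turn 90.83197164841306 yaw turn 89.77876629583307 [0.2 0.6 0.9]
wrist 6 post turn 90.50813464172819
top 35 post turn 89.89474087089195
top yel 15 [0.606 0.017 0.123] zmax 0.184
top any>.15 114 [0.606 0.029 0.188] zmax 0.219
eraser/bottle diff [np.float64(5.5), np.float64(5.0), np.float64(4.0)]
scene yel 42 [0.594 0.026 0.165] zmax 0.192
scene red 21 [0.619 0.039 0.145] zmax 0.156
scene any>.15 200 [0.602 0.023 0.181] zmax 0.221
```

The wheel is at 90°, the tools are still standing, the bystanders haven't moved, and the robot is clear. Handing in.

```bash
python3 -c "
from rig import order
print(order.hand_in())"
```

```text
the job is handed in; nothing more can be done
None
```

The job is handed in, result not shown: at my last check the dark brush, mop brush and pencil stood released in the pot, the wheel read about 90°, the paint bottles and eraser looked unmoved, and the arm was clear at 55.8 s of the 72 s allowed.

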